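# Take out the upper burr of a coffee grinder and hold its teeth up to the work lamp

## Robot

A 7-joint arm with a two-finger parallel gripper is mounted at the origin on the work surface. World frame = base frame: x ahead of the robot, y to its left, z up, the work surface at z = 0. Lengths are in m, angles in rad, forces in N, time in s.
With the tool pointing down it reaches from about 0.4 to 0.85 m from the base axis. Payload 4.4 kg.
Tool frame: the origin (TCP) lies at the very end of the fingers, on their centre line; the grasp point (between the pads) lies 19 mm behind it; z points along the fingers, y is the direction in which the jaws open and shut (so a half turn about z gives the same grasp; the last joint's range is limited). The gripper opens to 94 mm and grips with 3 to 60 N. Pads are 16 mm wide; open, the fingers measure 119 mm over their backs; the gripper's body (75 mm by 177 mm) begins 78 mm behind the grasp point.
Start: joints at [1.045, 0.628, 0.038, 1.517, -0.027, 0.996, -0.02], TCP at [0.288, -0.582, 0.205] pointing down, gripper open.
Joint ranges: [-3.06, 3.06], [-0.37, 2.12], [-1.25, 1.32], [0.18, 2.47], [-1.1, 4.24], [0.23, 1.98], [-2.94, 2.94]. Speed limits (rad/s): [2.57, 2.57, 3.14, 3.14, 3.14, 3.14, 3.14].

## Interface

Orientations are given as a unit quaternion [x, y, z, w].
In Python, from plant import bot gives the robot as it stands. The module is installed in compiled form; this text tells all that it offers.
- The arm moves only by the tool step_arm, never from a script. Its argument "commands" is a list that holds one entry, the list of rows, each a list of 5 numbers: the finger opening in cm, from 0 to 9.4, then the shift along the world's x, y, z in cm, then the turn about the world's z in degrees. A call has 1 to 8 rows; each row shifts and turns the commanded pose from where the row before left it; what a row does not reach is not made up. A row lasts 1/8 s, in which the tool goes at most 62.5 mm and 10.7 degrees, less where a joint would pass 70% of its speed; a pose out of reach is approached as far as the arm can. A call is refused whole if a number of a shift passes 6.25 or a number of a turn 10.7, either way. A call with a gripper value outside its range is refused whole. The fingers move at their own pace and stop on an object; "force" is the grip in N (left out, the last holds). Time passes only in rows, so rows that do not move let the fingers close. It gives the time, the measured TCP pose, the force and the opening at its end, in the units of the state.
- bot.sense(): the state, without advancing time (a new reading comes with each control period).
- bot.get_image(name): name is "side" or "top"; returns (picture, depth): 384x512x3 uint8, red, green, blue; 384x512 float32, m along the optical axis (not along the pixel's ray), 0 where there is no reading.
- bot.camera_params(name): a dict with "fx", "fy", "cx", "cy" (pixels), "extrinsics" (4x4, takes a point from world to camera coordinates). Camera axes: x right, y down, z forward; pixel columns grow to the right and rows downward; lengths in m; the calibration is good to about 2 mm. A picture is of the moment at which its call begins. camera_params takes no time and is no camera call.
- bot.hand_in(): hands the job in, once; it reports no verdict.
The state is a dict: "t": time; "joints": joint angles; "qd": joint speeds; "joint_efforts": joint torques, N m; "tool_pos": TCP position; "orientation": TCP orientation; "contact_force": force on the tool from outside, world axes, zero at the start; "wrist_torque": the same for the moment, N m; "grip_width": finger opening in m.
Only numpy, scipy, OpenCV 4.12 (cv2) and the standard library are available. Lean on these libraries where they do the work, as an engineer would, in place of code of your own. Each camera call takes 0.05 s, during which the arm holds its last target.

## Task

Take the upper burr out of the green coffee grinder by its orange handle: turn it anticlockwise (seen from above) to unlock it, about an eighth of a turn, then draw it straight up out of the collar. Tip it over so that its toothed underside squarely faces the lens of the yellow work lamp, about 20 cm straight out in the middle of the beam, and finish still gripping it there, steady, so that I can check the teeth for chips. Do not drop it or put it down, and leave the lamp and the other things on the counter where they are.

Things in the scene. Friction and masses are not known exactly. Their poses are not given: they have to be found in the camera images.
- burr_handle (a point): Centre of the orange handle bar on top of the loose upper burr (0.18 to 0.29 kg). The bar is 44 mm long (x), 10 mm thick (y: grip it across this) and 16 mm high (z), on two legs at its ends, with a 22 mm high gap below it. Seated, its centre is 26 mm above the collar's rim; 58 mm above the toothed face. z is up when seated.
- burr_teeth (a point): Centre of the burr's toothed underside, on its axis, 58 mm below the handle's centre; same axes, the teeth look along -z (straight down, hidden in the grinder, at the start). The burr is a black round carrier 62 mm across, 28 mm high, steel teeth below, with three lugs reaching 37 mm from its axis that lock it in the collar.
- grinder: The green grinder, hopper taken off, fixed. Origin under the middle of its round head, on the counter; z up, x from its back to its front (glass jar, red button; away from the robot). Head 120 mm across, 187 mm high; foot 165 x 125 mm. The burr is locked when its handle bar points to the red dots on the rim, 41 to 53 degrees clockwise (from above) of the grinder's x axis.
- grinder_collar (a point): Centre of the collar's rim, 187 mm up. The burr sits 32 mm deep in it, 2.5 mm play all round. It can be lifted when its bar is within 10 degrees of the grinder's x axis (white dots); turning on anticlockwise meets a stop about 10 degrees past that. Only weight and friction resist. The lugs come free after rising 24 mm, all of it after 32 mm.
- lamp_lens (a point): Centre of the round white lens (72 mm across) of the yellow work lamp, about 115 mm above the counter; round base 110 mm across, loose but heavy (1.4 kg), head on a stiff tilt hinge. x is the direction of the beam, straight out of the lens, sloping up towards the robot's side at 42 to 52 degrees above level; y is level.
- hopper_mid (a point): Middle of the grinder's amber hopper, taken off and standing mouth down beside the grinder, on its +y side: 116 mm wide, 100 mm high. Bystander.
- brush_grip (a point): Handle of a cleaning brush, 170 mm long, lying beside the grinder, on its -y side. Bystander.
- pitcher_mid (a point): Middle of the steel milk jug, 84 mm wide, 105 mm high. Bystander.
- mug_mid (a point): Middle of the white mug, 80 mm wide, 115 mm high. Bystander.
- jar_mid (a point): Middle of the amber bean jar, 84 mm wide, 125 mm high. Bystander.
- tamper_mid (a point): Middle of the steel tamper, 58 mm wide, 91 mm high. Bystander.
- portafilter_mid (a point): Middle of the basket of a portafilter lying at the back, 72 mm wide, 38 mm high, with a black handle reaching 185 mm from its middle. Bystander.
Mind the look-alikes: they are no part of the job. Leave any purple look-alike of the part that bears burr_handle alone.

How it is judged:
By the outcome, as a careful person would: the job done as asked, in the order asked, and still so for the second after the job is handed in, while the arm keeps its last pose, push and grip.
It also fails if it takes over 37 s, if anything falls off the work surface, if the arm or the gripper's body presses on something with over 40 N, if the wrist force passes 120 N, or if a joint passes its speed limit or range.

## Working session

There is one attempt and no reset: what is moved stays moved. The work goes in short steps, Python scripts to look and compute and a tool call to move; the robot and the scene stay as the last step left them, time stands still between calls to the robot, and variables do not carry over. Pictures are saved under pics/ and viewed, and the job is handed in when it is done.

Besides the shell and the picture viewer there is one more tool, called after "Call:" as name(argument=value, ...) on one line, values as JSON. step_arm: Moves the arm, as the interface text tells. Its arguments: {"type":"object","properties":{"commands":{"type":"array"},"force":{"type":"number"}},"required":["commands"]}

```bash
ls -la; mkdir -p pics; cat > h.py <<'E'
import numpy as np,cv2
from plant import bot
def grab(tag):
    for n in("side","top"):
        im,d=bot.get_image(n); np.savez(f"pics/{tag}_{n}.npz",im=im,d=d)
        cv2.imwrite(f"pics/{tag}_{n}.png",im[:,:,::-1])
def load(tag,n):
    z=np.load(f"pics/{tag}_{n}.npz"); return z["im"],z["d"]
def unproj(n,u,v,z):
    p=bot.camera_params(n); T=np.linalg.inv(p["extrinsics"])
    c=np.array([(u-p["cx"])*z/p["fx"],(v-p["cy"])*z/p["fy"],z,1.0]); return (T@c)[:3]
def proj(n,P):
    p=bot.camera_params(n); c=p["extrinsics"]@np.r_[P,1]
    return np.array([c[0]/c[2]*p["fx"]+p["cx"],c[1]/c[2]*p["fy"]+p["cy"],c[2]])
def crop(tag,n,u0,v0,u1,v1,s,out):
    im,_=load(tag,n); c=im[v0:v1,u0:u1,::-1]
    cv2.imwrite("pics/"+out,cv2.resize(c,None,fx=s,fy=s,interpolation=cv2.INTER_CUBIC))
E
python3 - <<'E'
from h import *
print([x for x in dir(bot) if x[0]!='_'])
print(bot.sense())
for n in("side","top"):
    p=bot.camera_params(n);print(n,{k:np.round(v,4) for k,v in p.items()})
    print(np.linalg.inv(p["extrinsics"])[:3,3])
grab("a")
E
```

```text
total 12
drwxr-xr-x  3 agent agent 4096 Dec  7 14:56 .
drwxr-xr-x 23 root  root  4096 Dec  7 14:56 ..
drwxr-xr-x  2 agent agent 4096 Dec  7 14:56 pics
['IKError', 'camera_params', 'get_image', 'hand_in', 'sense']
{'t': 0.0, 'joints': array([ 1.04517517,  0.62933437,  0.03842037,  1.51836692, -0.02697731,
        0.99631515, -0.01999453]), 'qd': array([-2.94820999e-04, -8.04003299e-04, -1.02454662e-04,  4.40128358e-04,
       -1.45230386e-03,  1.34270172e-03, -2.78655672e-05]), 'joint_efforts': array([-1.36042848e-05, -5.49720418e+01,  1.14355657e+00, -1.86632198e+01,
       -5.21285261e-02,  2.36952421e-02,  1.65812694e-04]), 'tool_pos': array([ 0.28819141, -0.58186228,  0.20456172]), 'orientation': array([ 9.73682311e-01,  2.27907543e-01, -2.32302907e-04, -9.24433877e-04]), 'contact_force': array([0.15143083, 1.22646626, 0.35866775]), 'wrist_torque': array([-0.02947304,  0.00570697,  0.04045035]), 'grip_width': 0.09364925929292676}
side {'fx': np.float64(368.533), 'fy': np.float64(368.533), 'cx': np.float64(250.4658), 'cy': np.float64(192.7323), 'extrinsics': array([[-0.9475, -0.3192, -0.0195,  0.5495],
       [-0.2161,  0.6842, -0.6966,  0.2126],
       [ 0.2356, -0.6558, -0.7172,  1.4132],
       [ 0.    ,  0.    ,  0.    ,  1.    ]])}
[0.2335986  0.95671254 1.17234362]
top {'fx': np.float64(348.7964), 'fy': np.float64(348.7964), 'cx': np.float64(254.2807), 'cy': np.float64(194.0607), 'extrinsics': array([[-2.1500e-02, -9.9980e-01, -4.1000e-03,  4.9400e-02],
       [-9.7970e-01,  2.1900e-02, -1.9910e-01,  5.8880e-01],
       [ 1.9920e-01, -3.0000e-04, -9.8000e-01,  1.1729e+00],
       [ 0.0000e+00,  0.0000e+00,  0.0000e+00,  1.0000e+00]])}
[0.3443433  0.0367667  1.26688722]
```

View pics/a_side.png

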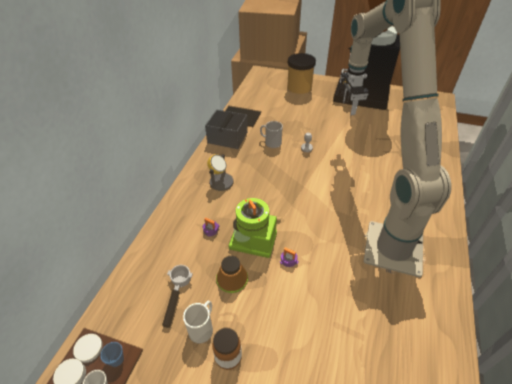

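View pics/a_top.png

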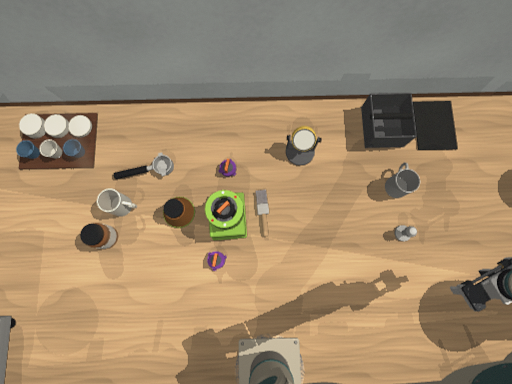

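```bash
python3 - <<'E'
from h import *
crop("a","top",185,175,285,250,8,"c1.png")
crop("a","top",265,110,345,170,8,"c2.png")
crop("a","side",190,140,290,215,8,"c3.png")
crop("a","side",215,185,290,260,8,"c4.png")
E
```

```text
(no output)
```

View pics/c1.png

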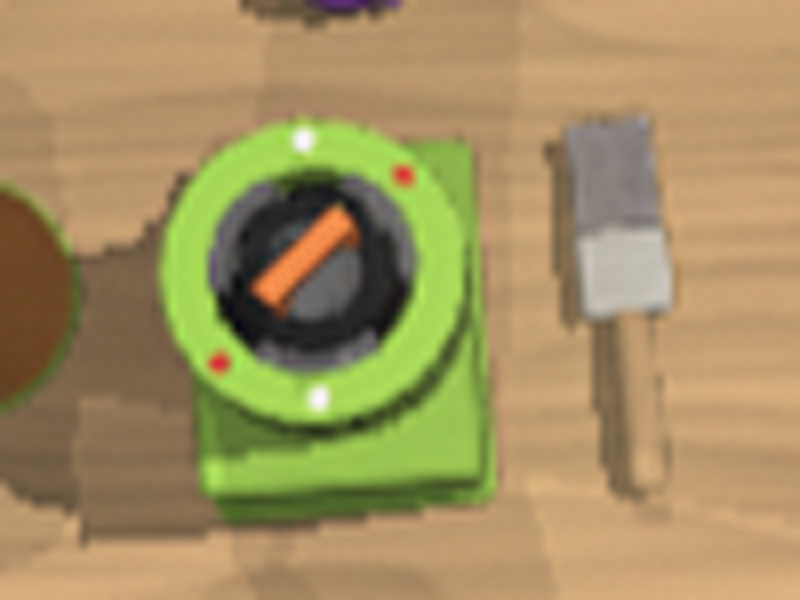

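View pics/c2.png

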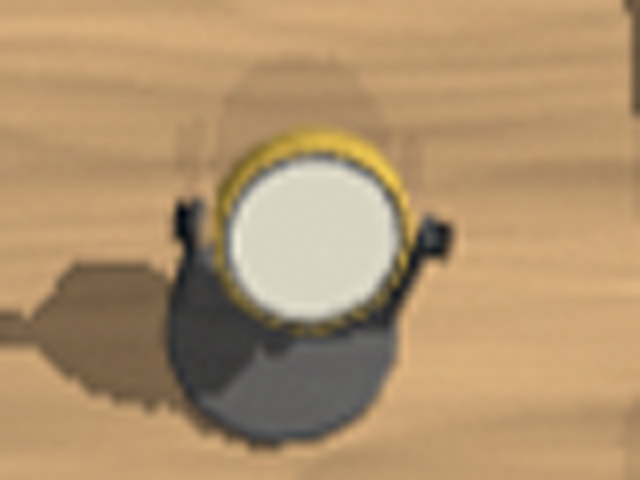

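View pics/c3.png

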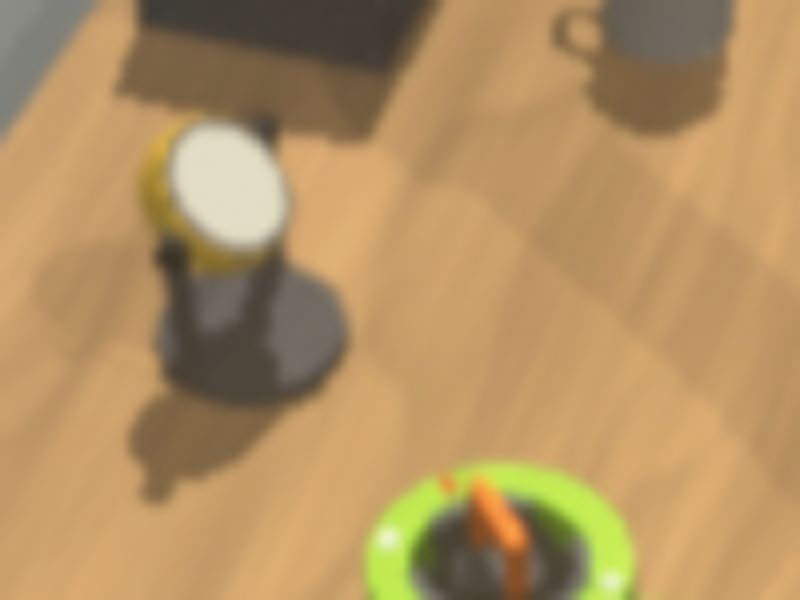

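View pics/c4.png

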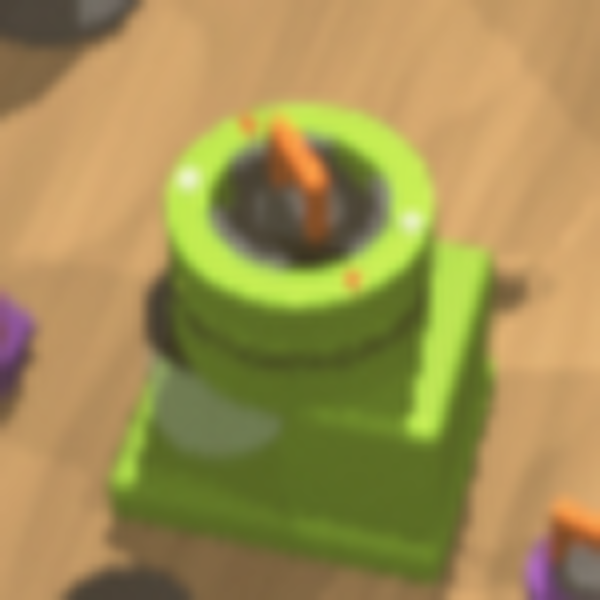

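```bash
cat > m1.py <<'E'
from h import *
np.set_printoptions(precision=4,suppress=True)
def pt(n,cx,cy,off):
    im,d=load("a",n); u=off[0]+(cx+.5)/8-.5; v=off[1]+(cy+.5)/8-.5
    z=d[int(round(v)),int(round(u))]; return unproj(n,u,v,z)
T=(185,175)
for nm,c in dict(w1=(303,140),w2=(318,398),r1=(403,175),r2=(219,362),b0=(265,288),b1=(343,215),bm=(306,255)).items(): print("top",nm,pt("top",*c,T))
S=(215,185)
for nm,c in dict(w1=(189,179),w2=(411,221),r1=(248,125),r2=(352,280),b0=(318,184),b1=(282,127)).items(): print("side",nm,pt("side",*c,S))
# triangulate
from scipy.optimize import least_squares
def tri(a,b): 
    f=lambda P: np.r_[proj("top",P)[:2]-a,proj("side",P)[:2]-b]
    r=least_squares(f,[.5,.1,.2]); return r.x,r.fun
cv=lambda c,o:np.array([o[0]+(c[0]+.5)/8-.5,o[1]+(c[1]+.5)/8-.5])
for nm,a,b in [("w1",(303,140),(189,179)),("w2",(318,398),(411,221)),("r1",(403,175),(248,125)),("r2",(219,362),(352,280)),("b0",(262,288),(320,186)),("b1",(345,215),(280,125))]:
    print("tri",nm,*tri(cv(a,T),cv(b,S)))
for n,(u0,v0,u1,v1) in dict(top=(285,125,325,160),side=(205,150,230,175)).items():
    im,d=load("a",n); pts=[];uv=[]
    for v in range(v0,v1):
        for u in range(u0,u1):
            r,g,b=map(int,im[v,u])
            if min(r,g,b)>170 and max(r,g,b)-min(r,g,b)<50 and d[v,u]>0: pts.append(unproj(n,u,v,d[v,u]));uv.append((u,v))
    pts=np.array(pts);uv=np.array(uv)
    c=np.median(pts,0); k=np.linalg.norm(pts-c,axis=1)<.045; pts=pts[k]
    for _ in range(3):
        m=pts.mean(0); w,vv=np.linalg.eigh(np.cov((pts-m).T)); nn=vv[:,0]; nn*=np.sign(nn[2])
        pts=pts[abs((pts-m)@nn)<.004]
    print(n,len(pts),m,"n",nn,"elev",np.degrees(np.arcsin(nn[2])),"az",np.degrees(np.arctan2(nn[1],nn[0])),"std",np.sqrt(w),"pixcen",uv.mean(0), "ext",[(uv[:,i].min(),uv[:,i].max()) for i in(0,1)])
    if n=="top":A=uv.mean(0)
    else: print("tri",tri(A,uv.mean(0)))
E
python3 m1.py
```

```text
top w1 [0.572  0.1368 0.1894]
top w2 [0.4701 0.1316 0.1867]
top r1 [0.5583 0.0979 0.183 ]
top r2 [0.4851 0.1702 0.1861]
top b0 [0.5086 0.1487 0.2193]
top b1 [0.536  0.1188 0.2201]
top bm [0.5209 0.133  0.2198]
side w1 [0.5758 0.1389 0.1898]
side w2 [0.4741 0.1312 0.1881]
side r1 [0.5607 0.1015 0.192 ]
side r2 [0.4878 0.174  0.1913]
side b0 [0.5107 0.1504 0.2207]
side b1 [0.5361 0.1239 0.2215]
tri w1 [0.5741 0.1373 0.1878] [-0.0881 -0.5422  0.6014  0.1661]
tri w2 [0.4716 0.1317 0.1888] [-0.088  -0.5667  0.6393  0.1385]
tri r1 [0.5594 0.0979 0.1877] [-0.0982 -0.6092  0.6908  0.1827]
tri r2 [0.4867 0.1704 0.1868] [-0.0874 -0.5577  0.6149  0.1404]
tri b0 [0.5092 0.1499 0.2191] [-0.0285 -0.1795  0.2016  0.049 ]
tri b1 [0.5376 0.1185 0.2163] [-0.0506 -0.3156  0.3585  0.0921]
top 273 [ 0.7677 -0.1388  0.1175] n [-0.6625  0.0583  0.7468] elev 48.314662328408275 az 174.97367123750334 std [0.0018 0.0173 0.0176] pixcen [303.6061 139.4882] ext [(np.int64(294), np.int64(313)), (np.int64(131), np.int64(148))]
side 114 [ 0.7726 -0.1376  0.1183] n [-0.675   0.0367  0.7369] elev 47.46520625021608 az 176.8909777693448 std [0.002  0.0164 0.0177] pixcen [218.0714 162.5786] ext [(np.int64(212), np.int64(224)), (np.int64(156), np.int64(169))]
tri (array([ 0.7698, -0.1388,  0.1167]), array([-0.0979, -0.572 ,  0.6874,  0.24  ]))
```

```bash
python3 - <<'E'
from h import *
im,d=load("a","side")
for u,v in [(301,60),(300,90),(228,125),(272,130),(308,136),(352,108),(270,15),(260,60),(380,80)]:
    print(u,v,unproj("side",u,v,d[v,u]).round(3))
im,d=load("a","top")
for u,v in [(390,110),(405,180),(405,232),(505,188),(435,120),(178,208),(262,200),(265,230),(228,165),(216,258)]:
    print(u,v,unproj("top",u,v,d[v,u]).round(3))
E
```

```text
301 60 [ 0.622 -1.045  0.18 ]
300 90 [ 0.602 -0.987  0.024]
228 125 [ 0.881 -0.525  0.029]
272 130 [ 0.62  -0.452  0.104]
308 136 [ 0.448 -0.482  0.085]
352 108 [ 0.274 -0.527  0.246]
270 15 [ 0.943 -1.5    0.235]
260 60 [ 1.01  -1.49  -0.082]
380 80 [ 0.172 -0.957  0.172]
390 110 [ 0.919 -0.494  0.01 ]
405 180 [ 0.639 -0.52   0.016]
405 232 [ 0.444 -0.476  0.07 ]
505 188 [ 0.604 -0.895 -0.002]
435 120 [ 0.876 -0.665  0.006]
178 208 [0.539 0.296 0.1  ]
262 200 [0.575 0.009 0.02 ]
265 230 [0.466 0.001 0.017]
228 165 [0.697 0.128 0.065]
216 258 [0.37  0.17  0.072]
```

Call:
step_arm(commands=[[[9.4,2.5,-5,2],[9.4,2.5,-5,2]]])

```text
validation failed for argument at $.co...
```

Call:
step_arm(commands=[[[9.4,2.5,-5,2,0],[9.4,2.5,-5,2,0],[9.4,2.5,-5,2,0],[9.4,2.5,-5,2,0],[9.4,2.5,-5,2,0],[9.4,2.5,-5,2,0]]])

```text
t: 0.85
tool_pos: [0.3785, -0.7815, 0.2938]
orientation: [0.977, 0.214, 0.002, -0.01]
contact_force: [-0.8, -0.5, -1.1]
grip_width: 0.0941
```

Call:
step_arm(commands=[[[9.4,2.5,-5,0,0],[9.4,2.5,-5,0,0],[9.4,2.5,-5,0,0],[9.4,2.5,-5,0,0]]])

```text
t: 1.35
tool_pos: [0.3599, -0.7556, 0.3242]
orientation: [0.978, 0.204, -0.006, -0.038]
contact_force: [0.5, 0.1, -0.5]
grip_width: 0.0943
```

```bash
python3 -c "
from h import *
from scipy.spatial.transform import Rotation as R
s=bot.sense();print(s['joints'].round(3),s['tool_pos'].round(3),R.from_quat(s['orientation']).as_matrix().round(3))"
```

```text
[ 1.033  1.159  1.165  0.185 -1.099  1.98   0.054] [ 0.36  -0.756  0.324] [[ 0.916  0.399 -0.027]
 [ 0.4   -0.914  0.072]
 [ 0.004 -0.076 -0.997]]
```

Call:
step_arm(commands=[[[9.4,-2.5,5,0,0],[9.4,-2.5,5,0,0],[9.4,0,0,0,0]]])

```text
t: 1.72
tool_pos: [0.3362, -0.698, 0.3256]
orientation: [0.979, 0.201, -0.002, -0.039]
contact_force: [0.2, -0.4, 0.4]
grip_width: 0.0944
```

```bash
cat > s.py <<'E'
from h import *
from scipy.spatial.transform import Rotation as R
s=bot.sense();M=R.from_quat(s['orientation']).as_matrix();print(s['t'],s['joints'].round(3),s['tool_pos'].round(4));print("toolx",M[:,0].round(3),"y",M[:,1].round(3),"z",M[:,2].round(3),"F",s['contact_force'].round(1),"T",s['wrist_torque'].round(2),"w",s['grip_width'].round(4))
E
python3 s.py
```

```text
1.725 [ 0.794  1.045  1.253  0.749 -0.975  1.831  0.35 ] [ 0.3362 -0.698   0.3256]Traceback (most recent call last):
  File "s.py", line 3, in <module>
    s=bot.sense();M=R.from_quat(s['orientation']).as_matrix();print(s['t'],s['joints'].round(3),s['tool_pos'].round(4));print("toolx",M[:,0].round(3),"y",M[:,1].round(3),"z",M[:,2].round(3),"F",s['contact_force'].round(1),"T",s['wrist_torque'].round(2),"w",s['grip_width'].round(4))
                                                                                                                                                                                                                                                                 ^^^^^^^^^^^^^^^^^^^^^
AttributeError: 'float' object has no attribute 'round'
```

Call:
step_arm(commands=[[[9.4,2.5,-5.5,0,0],[9.4,2.5,-5.5,0,0],[9.4,2.5,-5.5,0,0],[9.4,2.5,-5.5,0,0],[9.4,2.5,-5.5,0,0],[9.4,2.5,-5.5,0,0]]])

```text
t: 2.48
tool_pos: [0.3593, -0.7561, 0.329]
orientation: [0.978, 0.204, -0.007, -0.035]
contact_force: [0.2, 0.3, -0.2]
grip_width: 0.094
```

```bash
sed -i "s/s\['grip_width'\].round(4)/s['grip_width']/" s.py; python3 s.py
```

```text
2.475 [ 1.033  1.153  1.169  0.184 -1.1    1.981  0.054] [ 0.3593 -0.7561  0.329 ]
toolx [0.917 0.4   0.001] y [ 0.399 -0.914 -0.07 ] z [-0.027  0.065 -0.998] F [ 0.2  0.3 -0.2] T [-0.05 -0.02  0.02] w 0.09401175254750527
```

Call:
step_arm(commands=[[[9.4,0,0,6,0],[9.4,0,0,6,0],[9.4,0,0,6,0],[9.4,0,0,6,0]]])

```text
t: 2.98
tool_pos: [0.3533, -0.7441, 0.4861]
orientation: [0.977, 0.203, 0.017, 0.057]
contact_force: [-0.5, -0.4, 0.1]
grip_width: 0.0937
```

```bash
python3 s.py
```

```text
2.975 [ 1.024  0.965  1.188  0.184 -1.1    1.981  0.053] [ 0.3533 -0.7441  0.4861]
toolx [0.917 0.399 0.009] y [ 0.396 -0.911  0.118] z [ 0.056 -0.105 -0.993] F [-0.5 -0.4  0.1] T [0.08 0.09 0.01] w 0.09372024637670373
```

Call:
step_arm(commands=[[[9.4,1.5,-3,-5,0],[9.4,2,-4,-4,0],[9.4,2.5,-5,0,0]]])

```text
t: 3.35
tool_pos: [0.3936, -0.8213, 0.3669]
orientation: [0.976, 0.203, 0.023, 0.08]
contact_force: [-0.4, 0.4, -0.3]
grip_width: 0.094
```

```bash
python3 s.py
```

```text
3.35 [ 1.029  1.113  1.153  0.184 -1.1    1.782  0.044] [ 0.3936 -0.8213  0.3669]
toolx [0.917 0.4   0.012] y [ 0.393 -0.905  0.166] z [ 0.077 -0.147 -0.986] F [-0.4  0.4 -0.3] T [0.19 0.13 0.  ] w 0.09398147095458412
```

Call:
step_arm(commands=[[[9.4,2.5,-5,0,0],[9.4,2.5,-5,0,0],[9.4,2.5,-5,0,0]]])

```text
t: 3.72
tool_pos: [0.424, -0.878, 0.3259]
orientation: [0.969, 0.201, 0.036, 0.136]
contact_force: [-0.1, 0.2, -0.2]
grip_width: 0.0935
```

```bash
python3 s.py
```

```text
3.725 [ 1.028  1.17   1.134  0.184 -1.1    1.607  0.038] [ 0.424  -0.878   0.3259]
toolx [0.916 0.4   0.016] y [ 0.381 -0.882  0.278] z [ 0.125 -0.249 -0.961] F [-0.1  0.2 -0.2] T [ 0.24  0.11 -0.  ] w 0.093512887712775
```

```bash
cat > fit.py <<'E'
import numpy as np, itertools
from scipy.optimize import least_squares
from scipy.spatial.transform import Rotation as R
D=[([1.04517517,0.62933437,0.03842037,1.51836692,-0.02697731,0.99631515,-0.01999453],[0.28819141,-0.58186228,0.20456172],[0.973682311,0.227907543,-0.0002323,-0.000924434]),
([1.033,1.159,1.165,.185,-1.099,1.98,.054],[.3599,-.7556,.3242],[.978,.204,-.006,-.038]),
([0.794,1.045,1.253,.749,-.975,1.831,.35],[.3362,-.698,.3256],[.979,.201,-.002,-.039]),
([1.033,1.153,1.169,.184,-1.1,1.981,.054],[.3593,-.7561,.329],[.978,.204,-.007,-.035]),
([1.024,.965,1.188,.184,-1.1,1.981,.053],[.3533,-.7441,.4861],[.977,.203,.017,.057]),
([1.029,1.113,1.153,.184,-1.1,1.782,.044],[.3936,-.8213,.3669],[.976,.203,.023,.08]),
([1.028,1.17,1.134,.184,-1.1,1.607,.038],[.424,-.878,.3259],[.969,.201,.036,.136])]
Q=np.array([d[0] for d in D]);P=np.array([d[1] for d in D]);RR=R.from_quat([d[2] for d in D]).as_matrix()
def rz(a):
    c,s=np.cos(a),np.sin(a);return np.array([[c,-s,0],[s,c,0],[0,0,1]])
def ry(a):
    c,s=np.cos(a),np.sin(a);return np.array([[c,0,s],[0,1,0],[-s,0,c]])
# p: o1,h,o2,a3,d3,o4,a4,d4,o6,a6,d6,o7,a1
def fk(q,p,s):
    q=np.asarray(q)*s
    M=rz(q[0]+p[0]); x=np.array([0,0,p[1]])+M@[p[12],0,0]
    M=M@ry(q[1]+p[2])@rz(q[2]); x=x+M@[p[3],0,p[4]]
    M=M@ry(q[3]+p[5]); x=x+M@[p[6],0,p[7]]
    M=M@rz(q[4])@ry(q[5]+p[8]); x=x+M@[p[9],0,p[10]]
    M=M@rz(q[6]+p[11]); return x,M
def res(p,s):
    r=[]
    for q,x,M in zip(Q,P,RR):
        X,N=fk(q,p,s); r+=list((X-x)); r+=list(.3*(N-M).ravel())
    return np.r_[r,1e-3*np.array([p[12],p[3],p[6],p[9]])]
if __name__=="__main__":
    best=[];rng=np.random.default_rng(0)
    for s in itertools.product([1,-1],repeat=6):
        s=np.array([s[0],1,s[1],s[2],s[3],s[4],s[5]])
        for k in range(6):
            p0=np.array([rng.choice([0,np.pi,-2.1]),.33,0,0,.4,0,0,.4,rng.choice([0,np.pi,1.57,-1.57]),0,.3,rng.uniform(-3,3),0])
            o=least_squares(res,p0,args=(s,),max_nfev=80); best.append((o.cost,tuple(s),o.x))
    best.sort(key=lambda b:b[0])
    for b in best[:5]: print(b[0],b[1],b[2].round(3))
    np.savez("kin.npz",p=best[0][2],s=np.array(best[0][1]))
E
time python3 fit.py
```

```text
3.697726340111999e-05 (np.int64(-1), np.int64(1), np.int64(-1), np.int64(1), np.int64(-1), np.int64(1), np.int64(-1)) [-0.039  0.342 -0.002 -0.008  0.544 -0.002 -0.01   0.397  0.004  0.008
  0.376  1.534  0.006]
3.697726340112007e-05 (np.int64(-1), np.int64(1), np.int64(1), np.int64(1), np.int64(-1), np.int64(1), np.int64(-1)) [-3.900e-02  3.420e-01 -3.144e+00  8.000e-03 -5.440e-01 -3.144e+00
 -1.000e-02  3.970e-01  6.287e+00  8.000e-03  3.760e-01 -4.749e+00
  6.000e-03]
3.6977263401120944e-05 (np.int64(-1), np.int64(1), np.int64(-1), np.int64(1), np.int64(1), np.int64(1), np.int64(-1)) [-3.900e-02  3.420e-01 -2.000e-03 -8.000e-03  5.440e-01  3.140e+00
  1.000e-02 -3.970e-01 -3.138e+00  8.000e-03  3.760e-01  1.534e+00
  6.000e-03]
3.697726340112656e-05 (np.int64(-1), np.int64(1), np.int64(1), np.int64(1), np.int64(-1), np.int64(1), np.int64(-1)) [-3.900e-02  3.420e-01 -3.144e+00  8.000e-03 -5.440e-01 -3.144e+00
 -1.000e-02  3.970e-01  6.287e+00  8.000e-03  3.760e-01  1.534e+00
  6.000e-03]
3.697726340112696e-05 (np.int64(-1), np.int64(1), np.int64(1), np.int64(1), np.int64(-1), np.int64(1), np.int64(-1)) [-0.039  0.342  3.139  0.008 -0.544  3.14  -0.01   0.397  0.004  0.008
  0.376  1.534  0.006]
real	2m34.390s
user	2m33.165s
sys	0m0.249s
```

```bash
cat > ik.py <<'E'
import numpy as np
from fit import fk,R
from scipy.optimize import least_squares
z=np.load("kin.npz");p,s=z["p"],z["s"]
LO=np.array([-3.06,-.37,-1.25,.18,-1.1,.23,-2.94]);HI=np.array([3.06,2.12,1.32,2.47,4.24,1.98,2.94])
def axerr(M,zd): return np.cross(M[:,2],zd)+ (M[:,2]-zd)
def ik(x,zd,q0,Md=None,w=.3):
    def f(q):
        X,M=fk(q,p,s); 
        e=(M-Md).ravel() if Md is not None else M[:,2]-zd
        return np.r_[X-x,w*e,1e-4*(q-q0)]
    return least_squares(f,np.clip(q0,LO+1e-3,HI-1e-3),bounds=(LO,HI))
if __name__=="__main__":
    n=np.array([-.668,.048,.742]);n/=np.linalg.norm(n)
    L=np.array([.770,-.1388,.117]); tcp=L+.2*n+.058*n-.019*n
    print("tcp",tcp)
    rng=np.random.default_rng(1);out=[]
    for k in range(40):
        o=ik(tcp,-n,rng.uniform(np.maximum(LO,-1.5),np.minimum(HI,2.5)));X,M=fk(o.x,p,s)
        out.append((np.linalg.norm(X-tcp),np.degrees(np.arccos(-M[:,2]@n)),o.x,np.degrees(np.arctan2(M[1,1],M[0,1]))))
    out.sort(key=lambda a:a[0]*100+a[1])
    for a in out[:14]:print(round(a[0],4),round(a[1],2),a[2].round(2),round(a[3]))
E
python3 ik.py
```

```text
tcp [ 0.61027547 -0.12732279  0.29441857]
0.0 0.0 [ 1.03  0.36 -1.03  2.24  1.76  0.23 -1.17] 27
0.0 0.0 [ 1.14  0.46 -1.25  2.24  1.7   0.39 -1.05] 30
0.0 0.0 [ 1.14  0.46 -1.25  2.24  1.7   0.39  1.9 ] -164
0.0 0.0 [ 1.14  0.46 -1.25  2.24  1.7   0.39  2.35] -134
0.0 0.0 [ 1.14  0.46 -1.25  2.24  1.7   0.39  1.65] 178
0.0 0.0 [ 1.03  0.36 -1.04  2.24  1.76  0.23 -1.36] 13
0.0 0.0 [ 1.13  0.44 -1.21  2.24  1.7   0.35  1.67] 180
0.0 0.0 [ 1.03  0.36 -1.03  2.24  1.76  0.23  1.74] -169
0.0 0.0 [ 1.03  0.36 -1.03  2.24  1.76  0.23  0.54] 111
0.0 0.0 [ 1.03  0.36 -1.04  2.24  1.76  0.23 -1.36] 13
0.0 0.0 [ 1.14  0.46 -1.25  2.24  1.7   0.39  0.06] 86
0.0 0.0 [ 1.03  0.36 -1.04  2.24  1.76  0.23 -0.32] 73
0.0 0.0 [ 1.1   0.41 -1.15  2.24  1.72  0.31 -1.21] 21
0.0 0.0 [ 1.03  0.36 -1.04  2.24  1.76  0.23  1.03] 139
```

```bash
cat > emu.py <<'E'
import numpy as np
from fit import fk,R,rz,ry
from ik import p,s,LO,HI
V=np.array([2.57,2.57,3.14,3.14,3.14,3.14,3.14])*.7*.125
def err(q,x,M,w):
    X,N=fk(q,p,s); return np.r_[x-X, w*R.from_matrix(M@N.T).as_rotvec()]
def jac(q,w):
    J=np.zeros((6,7));X,N=fk(q,p,s)
    for i in range(7):
        d=q.copy();d[i]+=1e-5;X2,N2=fk(d,p,s)
        J[:3,i]=(X2-X)/1e-5;J[3:,i]=w*R.from_matrix(N2@N.T).as_rotvec()/1e-5
    return J
def dls(q,x,M,w=1.,lam=.05,it=60,clipstep=.2):
    q=q.copy()
    for _ in range(it):
        e=err(q,x,M,w)
        if np.linalg.norm(e)<1e-4:break
        J=jac(q,w);dq=J.T@np.linalg.solve(J@J.T+lam**2*np.eye(6),e)
        q=np.clip(q+np.clip(dq,-clipstep,clipstep),LO,HI)
    return q
from scipy.optimize import least_squares
def lsq(q,x,M,w=.3,reg=1e-3):
    lo=np.maximum(LO,q-V);hi=np.minimum(HI,q+V)
    return least_squares(lambda a:np.r_[err(a,x,M,w),reg*(a-q)],np.clip(q,lo+1e-6,hi-1e-6),bounds=(lo,hi),max_nfev=50).x
def run(q,rows,solver,x=None,M=None,measured=True,**k):
    for r in rows:
        X,N=fk(q,p,s)
        xt=X+np.array(r[:3])/100;Mt=rz(np.radians(r[3]))@N if len(r)>3 else N
        qn=solver(q,xt,Mt,**k); dq=qn-q; f=max(1,np.max(abs(dq)/V)); q=q+dq/f
    return q
def show(q,t=""):
    X,M=fk(q,p,s);print(t,q.round(3),X.round(3),"z",M[:,2].round(3),"tilt",np.degrees(np.arccos(-M[2,2])).round(1),"yaw_y",np.degrees(np.arctan2(M[1,1],M[0,1])).round(1))
if __name__=="__main__":
    from fit import Q
    for nm,sv,k in [("dls.3",dls,dict(w=.3)),("dls1",dls,dict(w=1.)),("dls1 small",dls,dict(w=1.,lam=.01)),("lsq.1",lsq,dict(w=.1)),("lsq.3",lsq,dict(w=.3)),("lsq1",lsq,dict(w=1.)),]:
        q=run(Q[0],[(2.5,-5,2)]*6,sv,**k);show(q,nm)
        q=run(q,[(2.5,-5,0)]*4,sv,**k);show(q)
E
python3 emu.py
```

```text
dls.3 [ 1.071  1.311  0.033  0.18  -0.037  1.98  -0.05 ] [ 0.354 -0.712  0.181] z [-0.138  0.292 -0.946] tilt 18.8 yaw_y -64.6
 [ 1.076  1.666 -0.     0.18  -0.013  1.98  -0.071] [ 0.308 -0.618 -0.083] z [-0.267  0.573 -0.775] tilt 39.2 yaw_y -66.0
dls1 [ 1.071  1.379  0.016  0.18  -0.02   1.98  -0.052] [ 0.349 -0.701  0.128] z [-0.167  0.349 -0.922] tilt 22.7 yaw_y -64.6
 [ 1.070e+00  1.907e+00 -8.000e-03  1.800e-01 -1.000e-03  1.980e+00
 -6.100e-02] [ 0.256 -0.508 -0.234] z [-0.349  0.719 -0.602] tilt 53.0 yaw_y -65.4
dls1 small [ 1.068  1.434  0.016  0.215 -0.017  1.925 -0.048] [ 0.347 -0.694  0.068] z [-0.185  0.377 -0.908] tilt 24.8 yaw_y -64.3
 [ 1.066e+00  2.120e+00 -4.000e-03  1.800e-01 -1.000e-03  1.980e+00
 -5.300e-02] [ 0.196 -0.387 -0.34 ] z [-0.404  0.813 -0.419] tilt 65.2 yaw_y -65.2
lsq.1 [ 1.063  1.143  0.074  0.18  -0.072  1.534 -0.034] [ 0.437 -0.874  0.322] z [ 0.126 -0.252 -0.96 ] tilt 16.4 yaw_y -63.8
 [ 1.057  1.265  0.195  0.18  -0.211  0.87  -0.012] [ 0.531 -1.061  0.318] z [ 0.33  -0.66  -0.675] tilt 47.6 yaw_y -64.0
lsq.3 [ 1.023  1.168  0.862  0.18  -0.832  1.67   0.05 ] [ 0.421 -0.842  0.309] z [ 0.082 -0.163 -0.983] tilt 10.5 yaw_y -63.8
 [ 1.017  1.256  1.085  0.18  -1.1    1.274  0.07 ] [ 0.486 -0.972  0.283] z [ 0.225 -0.45  -0.864] tilt 30.2 yaw_y -63.8
lsq1 [ 1.021  1.186  0.926  0.18  -0.881  1.81   0.057] [ 0.399 -0.797  0.291] z [ 0.015 -0.03  -0.999] tilt 1.9 yaw_y -63.8
 [ 1.016  1.262  1.133  0.18  -1.1    1.698  0.069] [ 0.419 -0.837  0.233] z [ 0.046 -0.091 -0.995] tilt 5.8 yaw_y -63.8
```

```bash
cat > e2.py <<'E'
from emu import *
from fit import Q
u=np.array([.44,-.9,0])
for w in (.3,1.):
  print("w",w)
  q=run(Q[-1],[tuple(-u*5.5)]*8,lsq,w=w);show(q,"in8")
  for nm,r in dict(inn=tuple(-u*6),up=(0,0,6),down=(0,0,-3),inup=tuple(-u*4+[0,0,4]),side=(5,2.5,0),side2=(-5,-2.5,0)).items():
    a=q
    for k in range(3):
        a=run(a,[r]*4,lsq,w=w);show(a,nm)
E
python3 e2.py
```

```text
w 0.3
in8 [ 0.485  0.308  0.809  1.812 -0.311  0.926  0.252] [ 0.235 -0.498  0.332] z [ 0.084 -0.188 -0.979] tilt 11.9 yaw_y -66.6
inn [ 0.363 -0.262  0.549  2.254  0.223  0.919 -0.366] [ 0.129 -0.282  0.332] z [ 0.084 -0.187 -0.979] tilt 11.9 yaw_y -66.6
inn [ 1.014 -0.37  -0.     2.402  0.032  1.166 -0.162] [ 0.056 -0.121  0.305] z [-0.053  0.034 -0.998] tilt 3.6 yaw_y -66.8
inn [ 0.539 -0.37  -0.009  2.47  -0.085  1.44  -0.601] [0.014 0.028 0.313] z [-0.282  0.276 -0.919] tilt 23.2 yaw_y -68.3
up [ 0.475  0.23   0.856  1.271 -0.211  1.512  0.132] [ 0.235 -0.498  0.572] z [ 0.084 -0.188 -0.979] tilt 11.9 yaw_y -66.6
up [ 0.953  0.276  0.29   0.563 -0.119  1.98  -0.006] [ 0.232 -0.492  0.786] z [ 0.129 -0.298 -0.946] tilt 19.0 yaw_y -66.6
up [ 1.069  0.233  0.032  0.226 -0.     1.98  -0.06 ] [ 0.223 -0.475  0.943] z [ 0.265 -0.59  -0.763] tilt 40.3 yaw_y -66.7
down [ 0.605  0.435  0.683  1.989 -0.488  0.65   0.421] [ 0.235 -0.498  0.212] z [ 0.084 -0.188 -0.979] tilt 11.9 yaw_y -66.6
down [ 0.808  0.593  0.417  2.104 -0.716  0.356  0.637] [ 0.235 -0.498  0.092] z [ 0.084 -0.188 -0.9
[... 3000 characters left out ...]
0.443 -0.417  0.341] z [ 0.11  -0.24  -0.965] tilt 15.3 yaw_y -66.6
side [-0.089  0.615  0.762  1.363 -0.299  1.087 -0.523] [ 0.643 -0.317  0.341] z [ 0.11  -0.24  -0.965] tilt 15.3 yaw_y -66.6
side [-0.067  0.945  0.711  0.677 -0.376  1.447 -0.809] [ 0.843 -0.217  0.341] z [ 0.11  -0.24  -0.965] tilt 15.3 yaw_y -66.6
side2 [ 1.025  0.391  0.733  1.683 -0.489  0.983  0.769] [ 0.043 -0.617  0.341] z [ 0.11  -0.24  -0.965] tilt 15.3 yaw_y -66.6
side2 [ 1.49   0.616  0.658  1.324 -0.618  1.198  1.062] [-0.157 -0.717  0.341] z [ 0.11  -0.24  -0.965] tilt 15.3 yaw_y -66.6
side2 [ 1.904  0.972  0.579  0.573 -0.709  1.547  1.037] [-0.357 -0.817  0.341] z [ 0.11  -0.24  -0.965] tilt 15.3 yaw_y -66.6
```

```bash
cat > e3.py <<'E'
from emu import *
from fit import Q
u=np.array([.44,-.9,0])
for w in (.3,1.):
 for sg in (1,-1):
  print("w",w,"turn",sg)
  q=run(Q[-1],[tuple(np.r_[-u*5.,sg*10.7])]*5+[(0,0,0,sg*10.7)]*11,lsq,w=w);show(q,"turned")
  for k in range(3):
        q=run(q,[tuple(u*5)]*4,lsq,w=w);show(q,"out")
E
python3 e3.py
```

```text
w 0.3 turn 1
turned [ 1.092  0.915  0.038  0.653 -0.061  1.803  2.924] [ 0.317 -0.664  0.33 ] z [-0.064  0.22  -0.973] tilt 13.2 yaw_y 103.6
out [ 1.078  1.15   0.354  0.18  -0.372  1.814  2.94 ] [ 0.38  -0.789  0.306] z [ 0.039  0.007 -0.999] tilt 2.2 yaw_y 103.4
out [ 1.074  1.198  0.38   0.18  -0.415  1.46   2.94 ] [ 0.438 -0.905  0.281] z [ 0.168 -0.267 -0.949] tilt 18.4 yaw_y 102.2
out [ 1.072  1.277  0.339  0.18  -0.394  1.066  2.94 ] [ 0.495 -1.018  0.26 ] z [ 0.283 -0.518 -0.807] tilt 36.2 yaw_y 99.2
w 0.3 turn -1
turned [ 0.829  1.066  1.201  0.646 -0.873  1.98  -2.679] [ 0.316 -0.664  0.33 ] z [-0.119  0.201 -0.972] tilt 13.5 yaw_y 122.2
out [ 1.022  1.182  1.185  0.18  -1.1    1.868 -2.934] [ 0.378 -0.793  0.305] z [-0.017 -0.024 -1.   ] tilt 1.7 yaw_y 122.9
out [ 1.024  1.228  1.14   0.18  -1.1    1.51  -2.94 ] [ 0.435 -0.91   0.28 ] z [ 0.116 -0.296 -0.948] tilt 18.6 yaw_y 123.9
out [ 1.027  1.306  1.09   0.18  -1.1    1.114 -2.932] [ 0.49  -1.023  0.259] z [ 0.239 -0.544 -0.804] tilt 36.4 yaw_y 125.8
w 1.0 turn 1
turned [ 1.086  1.026  0.09   0.41  -0.117  1.976  2.934]
[... 258 characters left out ...]
 -0.758  0.224] z [-0.022  0.157 -0.987] tilt 9.1 yaw_y 104.3
out [ 1.072  1.291  0.321  0.18  -0.355  1.773  2.94 ] [ 0.392 -0.786  0.182] z [ 0.004  0.103 -0.995] tilt 5.9 yaw_y 104.2
w 1.0 turn -1
turned [ 0.974  1.035  0.574  0.45  -0.416  1.98  -2.912] [ 0.321 -0.675  0.335] z [-0.146  0.226 -0.963] tilt 15.6 yaw_y 122.2
out [ 1.031  1.2    0.732  0.221 -0.627  1.98  -2.94 ] [ 0.34  -0.734  0.269] z [-0.124  0.174 -0.977] tilt 12.3 yaw_y 122.7
out [ 1.029  1.286  1.202  0.18  -1.1    1.934 -2.92 ] [ 0.355 -0.768  0.219] z [-0.1    0.121 -0.988] tilt 9.1 yaw_y 122.8
out [ 1.029  1.327  1.185  0.18  -1.1    1.831 -2.928] [ 0.37  -0.796  0.178] z [-0.075  0.067 -0.995] tilt 5.8 yaw_y 122.9
```

Call:
step_arm(commands=[[[9.4,-2,4.5,0,10.7],[9.4,-2,4.5,0,10.7],[9.4,-2,4.5,0,10.7],[9.4,-2,4.5,0,10.7],[9.4,-2,4.5,0,10.7],[9.4,0,0,0,10.7],[9.4,0,0,0,10.7],[9.4,0,0,0,10.7]]])

```text
t: 4.72
tool_pos: [0.3409, -0.6953, 0.336]
orientation: [0.624, 0.768, 0.113, 0.087]
contact_force: [-0.0, -0.2, -0.8]
grip_width: 0.0939
```

```bash
python3 s.py
```

```text
4.725 [ 0.895  0.86   0.875  0.974 -0.899  1.606  1.789] [ 0.3409 -0.6953  0.336 ]
toolx [-0.205  0.979  0.008] y [0.939 0.194 0.283] z [ 0.275  0.066 -0.959] F [-0.  -0.2 -0.8] T [-0.1   0.15  0.01] w 0.09392155243386165
```

Call:
step_arm(commands=[[[9.4,0,0,0,10.7],[9.4,0,0,0,10.7],[9.4,0,0,0,10.7],[9.4,0,0,0,10.7],[9.4,0,0,0,10.7],[9.4,0,0,0,10.7],[9.4,0,0,0,10.7],[9.4,0,0,0,10.7]]])

```text
t: 5.72
tool_pos: [0.3354, -0.6811, 0.3229]
orientation: [0.006, 0.99, 0.141, -0.007]
contact_force: [-0.5, -0.3, -1.3]
grip_width: 0.0937
```

```bash
python3 s.py
```

```text
5.725 [ 1.128  1.025  0.01   0.395 -0.126  1.981  2.657] [ 0.3354 -0.6811  0.3229]
toolx [-1.     0.01   0.016] y [0.014 0.96  0.278] z [-0.012  0.279 -0.96 ] F [-0.5 -0.3 -1.3] T [-0.2  -0.11  0.04] w 0.0937345926283328
```

Call:
step_arm(commands=[[[9.4,1,-5,1,10.7],[9.4,1,-5,1,4],[9.4,1,-5,1,0],[9.4,1,-5,1,0],[9.4,1,-5,1,0]]])

```text
t: 6.35
tool_pos: [0.3185, -0.7548, 0.3004]
orientation: [-0.124, 0.989, 0.077, -0.003]
contact_force: [0.1, 0.6, 1.0]
grip_width: 0.0938
```

```bash
python3 s.py
```

```text
6.35 [ 1.169  1.128 -0.176  0.184  0.12   1.981  2.942] [ 0.3185 -0.7548  0.3004]
toolx [-0.969 -0.247 -0.013] y [-0.246  0.957  0.153] z [-0.025  0.152 -0.988] F [0.1 0.6 1. ] T [-0.06 -0.18  0.13] w 0.0938328764973198
```

Call:
step_arm(commands=[[[9.4,1.5,-5,2,0],[9.4,1.5,-5,2,0],[9.4,1.5,-5,2,0]]])

```text
t: 6.72
tool_pos: [0.294, -0.7833, 0.3252]
orientation: [-0.138, 0.99, 0.037, -0.001]
contact_force: [0.2, -0.3, -0.3]
grip_width: 0.094
```

```bash
python3 s.py
```

```text
6.725 [ 1.256  1.112 -0.902  0.184  0.819  1.981  2.942] [ 0.294  -0.7833  0.3252]
toolx [-0.962 -0.273 -0.008] y [-0.273  0.959  0.073] z [-0.012  0.072 -0.997] F [ 0.2 -0.3 -0.3] T [ 0.05 -0.13  0.03] w 0.09399750273358229
```

Call:
step_arm(commands=[[[9.4,1.5,-5,2,0],[9.4,1.5,-5,2,0]]])

```text
t: 6.98
tool_pos: [0.2926, -0.7972, 0.3367]
orientation: [-0.142, 0.99, 0.013, 0.004]
contact_force: [0.4, -0.8, -0.4]
grip_width: 0.0941
```

```bash
python3 s.py
```

```text
6.975 [ 1.282  1.117 -1.245  0.184  1.15   1.981  2.942] [ 0.2926 -0.7972  0.3367]
toolx [-0.96  -0.28  -0.011] y [-0.281  0.96   0.024] z [ 0.004  0.027 -1.   ] F [ 0.4 -0.8 -0.4] T [ 0.09 -0.2  -0.  ] w 0.09408271134282693
```

Call:
step_arm(commands=[[[9.4,1,-5,2,0],[9.4,1,5,0,-9],[9.4,1.5,6,0,-9],[9.4,1.5,6,0,-9],[9.4,1.5,6,0,-9],[9.4,1.5,6,0,-9],[9.4,1.5,6,0,-9],[9.4,1.5,6,0,-9]]])

```text
t: 7.98
tool_pos: [0.3839, -0.4353, 0.3553]
orientation: [0.353, 0.935, -0.005, 0.002]
contact_force: [0.1, 0.4, 0.8]
grip_width: 0.0939
```

```bash
python3 s.py
```

```text
7.975 [ 1.464  0.613 -1.189  1.482  0.58   1.426  1.106] [ 0.3839 -0.4353  0.3553]
toolx [-0.75   0.661 -0.008] y [ 0.661  0.75  -0.008] z [ 0.001 -0.011 -1.   ] F [0.1 0.4 0.8] T [ 0.04 -0.18 -0.04] w 0.09386757161931665
```

Call:
step_arm(commands=[[[9.4,1.4,5.8,0,-0.6],[9.4,1.4,5.8,0,-0.6],[9.4,1.4,5.8,0,-0.6],[9.4,1.4,5.8,0,-0.6],[9.4,1.4,5.8,0,-0.6],[9.4,1.4,5.8,0,-0.6],[9.4,1.4,5.8,0,-0.6],[9.4,1.4,5.8,0,-0.6]]])

```text
t: 8.98
tool_pos: [0.4988, 0.0282, 0.356]
orientation: [0.391, 0.921, -0.005, 0.003]
contact_force: [0.6, -0.3, -0.3]
grip_width: 0.0941
```

```bash
python3 s.py
```

```text
8.975 [ 0.642  0.434 -1.127  1.677  0.418  1.297  0.2  ] [0.4988 0.0282 0.356 ]
toolx [-0.695  0.719 -0.009] y [ 0.719  0.695 -0.008] z [ 0.001 -0.012 -1.   ] F [ 0.6 -0.3 -0.3] T [ 0.02 -0.13  0.06] w 0.094054270502789
```

Call:
step_arm(commands=[[[9.4,1.2,5.3,0,0],[9.4,1.2,5.3,-3,0],[9.4,0,0,-6,0],[9.4,0,0,0,0]]])

```text
t: 9.48
tool_pos: [0.5203, 0.1314, 0.2624]
orientation: [0.388, 0.921, -0.009, -0.0]
contact_force: [0.2, 0.1, 0.5]
grip_width: 0.094
```

```bash
python3 s.py; python3 - <<'E'
from h import *
grab("b")
crop("b","top",185,165,285,240,8,"d1.png")
crop("b","side",205,155,285,215,8,"d2.png")
E
```

```text
9.475 [ 0.336  0.579 -1.025  1.732  0.546  1.16  -0.08 ] [0.5203 0.1314 0.2624]
toolx [-0.698  0.716 -0.007] y [ 0.716  0.698 -0.016] z [-0.007 -0.016 -1.   ] F [0.2 0.1 0.5] T [ 0.04 -0.1  -0.08] w 0.09399776502124599
```

View pics/d1.png

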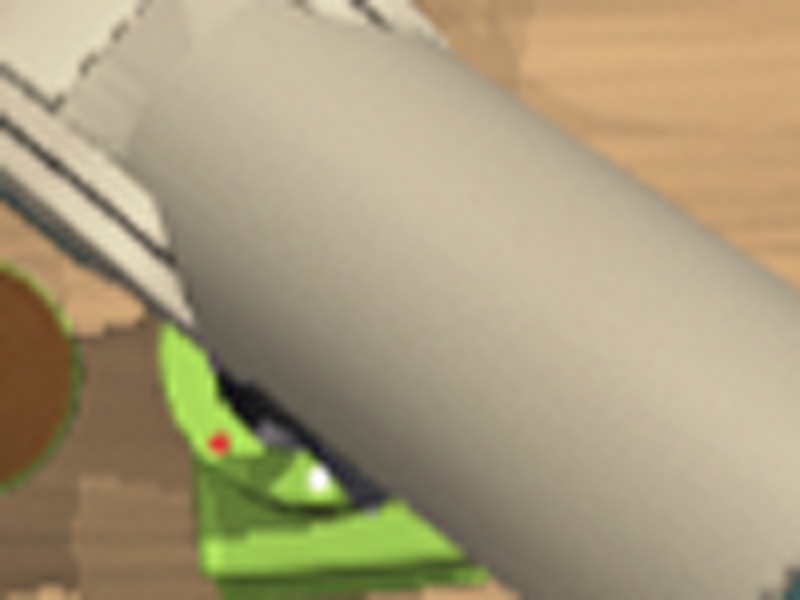

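View pics/d2.png

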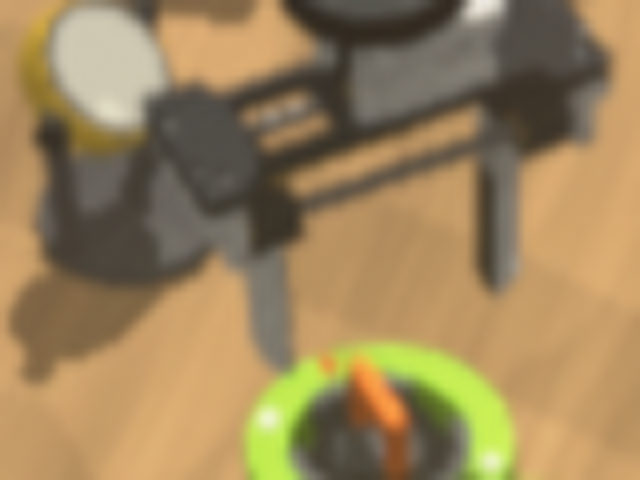

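Call:
step_arm(commands=[[[9.4,0.2,0.2,-5,0],[8,0,0,-1.6,0],[3,0,0,0,0],[0,0,0,0,0],[0,0,0,0,0],[0,0,0,0,0]]], force=40)

```text
t: 10.32
tool_pos: [0.5239, 0.137, 0.2]
orientation: [0.386, 0.923, -0.005, 0.003]
contact_force: [-0.4, -0.8, -0.5]
grip_width: 0.0474
```

```bash
python3 s.py
```

```text
10.325 [ 0.294  0.649 -0.976  1.81   0.636  1.035 -0.157] [0.5239 0.137  0.2   ]
toolx [-0.703  0.711 -0.01 ] y [ 0.712  0.703 -0.007] z [ 0.002 -0.012 -1.   ] F [-0.4 -0.8 -0.5] T [ 0.02 -0.12  0.06] w 0.04744444681742414
```

Call:
step_arm(commands=[[[0,-0.1,-0.3,-0.5,0],[0,0,0,0,0],[0,0,0,0,0],[0,0,0,0,0]]])

```text
t: 10.82
tool_pos: [0.5227, 0.1342, 0.1943]
orientation: [0.385, 0.923, -0.005, 0.003]
contact_force: [-0.4, -0.4, -2.6]
grip_width: 0.0094
```

```bash
python3 s.py
```

```text
10.825 [ 0.296  0.653 -0.972  1.821  0.643  1.023 -0.16 ] [0.5227 0.1342 0.1943]
toolx [-0.703  0.711 -0.009] y [ 0.711  0.703 -0.007] z [ 0.001 -0.012 -1.   ] F [-0.4 -0.4 -2.6] T [ 0.04 -0.17  0.01] w 0.009424572331951195
```

Call:
step_arm(commands=[[[0,0,0,0,8],[0,0,0,0,8],[0,0,0,0,8],[0,0,0,0,8],[0,0,0,0,8],[0,0,0,0,8],[0,0,0,0,0]]], force=50)

```text
t: 11.7
tool_pos: [0.5226, 0.134, 0.1942]
orientation: [-0.022, 1.0, -0.003, 0.005]
contact_force: [0.1, 0.3, 0.0]
grip_width: 0.0097
```

```bash
python3 s.py
```

```text
11.7 [ 0.388  0.741 -1.172  1.829  0.779  1.115  0.544] [0.5226 0.134  0.1942]
toolx [-0.999 -0.045 -0.009] y [-0.045  0.999 -0.007] z [ 0.01  -0.007 -1.   ] F [0.1 0.3 0. ] T [ 0.14 -0.2   0.04] w 0.00968423579627653
```

Tool bar azimuth is now 2.6° (white dots at about 2.9°), with no side load. Lifting.

Call:
step_arm(commands=[[[0,0,0,1.5,0],[0,0,0,2,0],[0,0,0,3,0],[0,0,0,5,0],[0,0,0,5,0],[0,0,0,0,0]]])

```text
t: 12.45
tool_pos: [0.5238, 0.1363, 0.3646]
orientation: [-0.023, 1.0, -0.003, 0.009]
contact_force: [0.1, 0.8, -2.3]
grip_width: 0.0095
```

```bash
python3 s.py;  python3 - <<'E'
from h import *
grab("c")
crop("c","side",190,130,290,205,8,"e2.png")
E
```

```text
12.45 [ 0.426  0.53  -1.204  1.575  0.518  1.376  0.787] [0.5238 0.1363 0.3646]
toolx [-0.999 -0.046 -0.018] y [-0.046  0.999 -0.005] z [ 0.018 -0.005 -1.   ] F [ 0.1  0.8 -2.3] T [ 0.06 -0.14 -0.03] w 0.009466094231159529
```

View pics/e2.png

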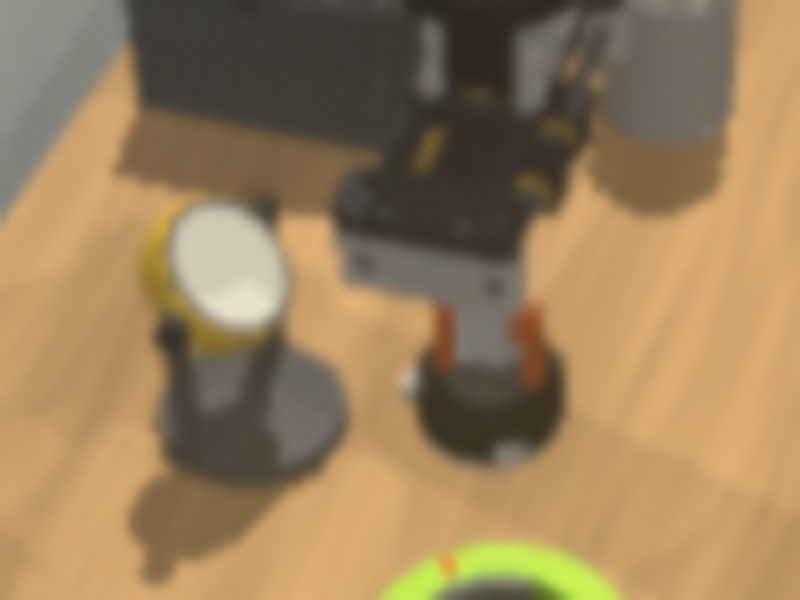

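```bash
cat > e4.py <<'E'
from emu import *
im=None
q0=np.array([0.426,0.53,-1.204,1.575,0.518,1.376,0.787])
n=np.array([-.668,.048,.742]);n/=np.linalg.norm(n); tgt=np.array([.610,-.127,.294])
def ang(q):
    X,M=fk(q,p,s);return np.degrees(np.arccos(-M[2,2])),np.degrees(np.arccos(np.clip(-M[:,2]@n,-1,1)))
def ret(q,w,N=40,turn=True):
    for k in range(N):
        X,M=fk(q,p,s);d=(tgt-X);L=np.linalg.norm(d);d=d*min(1,.05/max(L,1e-9))*100
        az=np.degrees(np.arctan2(M[1,2],M[0,2]));da=np.clip(-4.1-az,-8,8)
        q=run(q,[tuple(np.r_[d,da if turn else 0])],lsq,w=w)
    return q
if __name__=="__main__":
  for w in(.3,1.):
   for nm,pre,push in [("up",[(0,-5,5)]*4,(0,0,6)),("out",[(0,-5,2)]*4,(5.5,-.5,0)),("outup",[(0,-5,3)]*4,(4,-.4,4))]:
    q=run(q0,pre,lsq,w=w)
    for k in range(60):
        q=run(q,[push],lsq,w=w)
        if ang(q)[0]>43:break
    show(q,f"{nm} w{w} rows{k}");
    q=ret(q,w);show(q,"   ret");print("   ",ang(q))
E
python3 e4.py; python3 - <<'E'
from h import *
im,d=load("c","top")
for u,v in [(225,60),(225,90),(300,50),(225,20)]: print(unproj("top",u,v,d[v,u]).round(3))
E
```

```text
up w0.3 rows9 [ 0.117  0.179  0.008  0.18  -0.057  1.961  1.691] [ 0.488 -0.06   0.994] z [ 0.73  -0.068 -0.68 ] tilt 47.1 yaw_y 89.8
   ret [ 0.056  0.234  0.25   2.162 -1.1    0.23   2.904] [ 0.61  -0.127  0.294] z [ 0.612 -0.044 -0.79 ] tilt 37.8 yaw_y 90.6
    (np.float64(37.81984911376687), np.float64(4.24927292779214))
out w0.3 rows14 [ 0.116  1.247 -1.25   0.18   1.315  1.006  1.541] [ 1.167 -0.122  0.369] z [ 0.736 -0.083 -0.672] tilt 47.8 yaw_y 89.7
   ret [ 1.067  0.387 -1.091  2.266  1.928  0.275 -0.031] [ 0.61  -0.127  0.294] z [ 0.686 -0.049 -0.726] tilt 43.5 yaw_y 92.3
    (np.float64(43.485210867346844), np.float64(1.4161099488674747))
outup w0.3 rows10 [ 0.157  0.673 -1.25   0.18   1.172  1.629  1.573] [ 0.854 -0.097  0.79 ] z [ 0.693 -0.075 -0.717] tilt 44.2 yaw_y 90.0
   ret [ 0.967  0.339 -0.959  2.164  1.142  0.23   0.715] [ 0.61  -0.127  0.294] z [ 0.615 -0.044 -0.787] tilt 38.1 yaw_y 92.1
    (np.float64(38.054253335387806), np.float64(4.01486900402704))
up w1.0 rows36 [ 0.089  0.033 -0.003  0.373  0.     1.98   1.702] [ 0.41  -0.052  0.977] z [ 0.68  -0.086 -0.
[... 272 characters left out ...]
 0.781  1.5  ] [ 1.192 -0.114  0.068] z [ 0.685 -0.072 -0.725] tilt 43.5 yaw_y 90.3
   ret [ 1.025  0.359 -1.023  2.258  1.91   0.23  -0.025] [ 0.61  -0.127  0.294] z [ 0.68  -0.049 -0.732] tilt 43.0 yaw_y 92.2
    (np.float64(42.95715450312312), np.float64(0.8880630070311614))
outup w1.0 rows43 [ 0.136  0.749 -1.25   0.18   1.202  1.561  1.568] [ 0.907 -0.095  0.742] z [ 0.689 -0.078 -0.72 ] tilt 43.9 yaw_y 90.1
   ret [ 1.082  0.4   -1.129  2.23   1.666  0.293  0.225] [ 0.61  -0.127  0.294] z [ 0.662 -0.047 -0.748] tilt 41.6 yaw_y 92.4
    (np.float64(41.55045343371144), np.float64(0.5187065849251107))
[ 1.339  0.166 -0.288]
[ 1.336  0.192 -0.584]
[ 1.336 -0.195 -0.215]
[1.335 0.141 0.003]
```

Call:
step_arm(commands=[[[0,3,-4.8,2.5,0],[0,3,-4.8,2.5,0],[0,3,-4.8,2.5,0],[0,3,-4.8,2.5,0],[0,4,-0.4,4,0],[0,4,-0.4,4,0],[0,4,-0.4,4,0],[0,4,-0.4,4,0]]])

```text
t: 13.55
tool_pos: [0.6994, -0.0794, 0.4802]
orientation: [0.004, 0.999, 0.018, -0.05]
contact_force: [0.6, -1.2, -2.5]
grip_width: 0.0092
```

```bash
python3 s.py
```

```text
13.55 [ 0.162  0.738 -0.27   0.564  0.149  1.954  1.563] [ 0.6994 -0.0794  0.4802]
toolx [-0.995  0.007  0.1  ] y [0.011 0.999 0.036] z [-0.099  0.037 -0.994] F [ 0.6 -1.2 -2.5] T [-0.06 -0.29 -0.03] w 0.009241451288460436
```

Call:
step_arm(commands=[[[0,4,-0.4,4,0],[0,4,-0.4,4,0],[0,4,-0.4,4,0],[0,4,-0.4,4,0],[0,4,-0.4,4,0],[0,4,-0.4,4,0]]])

```text
t: 14.3
tool_pos: [0.7924, -0.0993, 0.5315]
orientation: [0.073, 0.993, 0.062, 0.071]
contact_force: [0.8, -0.4, -2.4]
grip_width: 0.0096
```

```bash
python3 s.py
```

```text
14.3 [ 0.107  0.866  0.531  0.188 -0.623  1.981  1.57 ] [ 0.7924 -0.0993  0.5315]
toolx [-0.979  0.154 -0.133] y [0.136 0.982 0.134] z [ 0.151  0.113 -0.982] F [ 0.8 -0.4 -2.4] T [-0.11  0.09 -0.02] w 0.009574620496197287
```

Call:
step_arm(commands=[[[0,4,0.5,4,-8],[0,4,0.5,4,-8],[0,4,0.5,4,-8],[0,4,0.5,4,-8],[0,4,0,4,0],[0,4,0,4,0]]])

```text
t: 15.05
tool_pos: [0.7836, -0.0603, 0.6237]
orientation: [0.309, 0.94, 0.046, 0.137]
contact_force: [-0.3, 0.3, -2.3]
grip_width: 0.0095
```

```bash
python3 s.py
```

```text
15.05 [-0.033  0.793  1.189  0.186 -1.099  1.981  1.095] [ 0.7836 -0.0603  0.6237]
toolx [-0.772  0.594 -0.229] y [0.568 0.805 0.171] z [ 0.286  0.002 -0.958] F [-0.3  0.3 -2.3] T [-0.03  0.29  0.01] w 0.009509745619422945
```

Call:
step_arm(commands=[[[0,5.5,-0.4,2,0],[0,5.5,-0.4,2,0],[0,5.5,-0.4,2,0],[0,5.5,-0.4,2,0],[0,5.5,-0.4,2,0],[0,5.5,-0.4,2,0]]])

```text
t: 15.8
tool_pos: [0.7856, -0.0586, 0.6193]
orientation: [0.31, 0.94, 0.042, 0.135]
contact_force: [-0.4, 0.7, -2.7]
grip_width: 0.0091
```

```bash
python3 s.py
```

```text
15.8 [-0.039  0.8    1.198  0.185 -1.099  1.981  1.092] [ 0.7856 -0.0586  0.6193]
toolx [-0.771  0.594 -0.228] y [0.572 0.804 0.163] z [ 0.28  -0.004 -0.96 ] F [-0.4  0.7 -2.7] T [-0.01  0.31 -0.04] w 0.009079403113361674
```

Call:
step_arm(commands=[[[0,0,0,6,0],[0,0,0,6,0],[0,0,0,6,0],[0,0,0,6,0],[0,0,0,6,0],[0,0,0,6,0]]])

```text
t: 16.55
tool_pos: [0.6923, -0.0501, 0.8045]
orientation: [0.303, 0.916, 0.073, 0.253]
contact_force: [0.5, 0.3, -2.5]
grip_width: 0.0094
```

```bash
python3 s.py
```

```text
16.55 [-0.082  0.553  1.249  0.185 -1.099  1.981  1.085] [ 0.6923 -0.0501  0.8045]
toolx [-0.689  0.592 -0.419] y [0.518 0.806 0.287] z [ 0.507 -0.019 -0.862] F [ 0.5  0.3 -2.5] T [ 0.07  0.57 -0.02] w 0.009411438204441387
```

Call:
step_arm(commands=[[[0,0,0,6,0],[0,0,0,6,0],[0,0,0,6,0],[0,0,0,6,0],[0,0,0,6,0]]])

```text
t: 17.18
tool_pos: [0.5993, -0.042, 0.92]
orientation: [0.295, 0.89, 0.095, 0.335]
contact_force: [-0.5, -1.3, -2.0]
grip_width: 0.0095
```

```bash
python3 s.py
```

```text
17.175 [-0.151  0.377  1.324  0.185 -1.099  1.981  1.081] [ 0.5993 -0.042   0.92  ]
toolx [-0.602  0.588 -0.54 ] y [0.461 0.808 0.366] z [ 0.652 -0.029 -0.758] F [-0.5 -1.3 -2. ] T [ 0.02  0.8  -0.1 ] w 0.009470781230447492
```

```bash
cat > e5.py <<'E'
from e4 import *
q0=np.array([-0.151,0.377,1.319,0.185,-1.099,1.979,1.081])
def go(q,wps,w,yaw=True):
    tr=[]
    for (t,N) in wps:
        for k in range(N):
            X,M=fk(q,p,s);d=np.array(t)-X;L=np.linalg.norm(d)
            if L<.002 and k>2:break
            d=d*min(1,.055/max(L,1e-9))*100
            az=np.degrees(np.arctan2(M[1,2],M[0,2]));da=np.clip(-4.1-az,-5,5)
            q=run(q,[tuple(np.r_[d,da])],lsq,w=w)
        show(q,f"   k{k}");
    print("    tilt,err",np.round(ang(q),1));return q
for w in(.3,1.):
  for nm,w_ in dict(direct=[(tgt,25)],inn=[((.45,-.05,.75),10),(tgt,25)],left=[((.5,.3,.6),15),(tgt,25)],right=[((.45,-.45,.6),15),(tgt,25)],hi=[((.6,-.127,.5),15),(tgt,15)]).items():
    print(nm,w);go(q0,w_,w)
E
python3 e5.py
```

```text
direct 0.3
   k12 [-0.241  0.268  0.613  2.132 -1.1    0.343  2.218] [ 0.61  -0.126  0.296] z [ 0.588 -0.047 -0.807] tilt 36.2 yaw_y 58.7
    tilt,err [36.2  5.9]
inn 0.3
   k5 [-0.845 -0.189  0.64   1.216  0.223  1.544  0.694] [ 0.45 -0.05  0.75] z [ 0.511 -0.037 -0.859] tilt 30.8 yaw_y 51.0
   k9 [-0.271  0.3    0.652  2.038 -0.796  0.452  1.786] [ 0.61  -0.127  0.294] z [ 0.511 -0.037 -0.859] tilt 30.8 yaw_y 51.0
    tilt,err [30.8 11.3]
left 0.3
   k9 [-1.536  0.105  0.774  1.45   0.374  1.208  0.069] [0.5 0.3 0.6] z [ 0.562 -0.04  -0.826] tilt 34.3 yaw_y 56.8
   k11 [-0.108  0.262  0.433  2.069 -0.728  0.357  2.   ] [ 0.61  -0.127  0.294] z [ 0.537 -0.043 -0.843] tilt 32.6 yaw_y 65.8
    tilt,err [32.6  9.5]
right 0.3
   k11 [ 0.27   0.329  1.203  1.39  -0.983  1.507  2.378] [ 0.45 -0.45  0.6 ] z [ 0.634 -0.045 -0.772] tilt 39.4 yaw_y 60.0
   k9 [-0.031  0.238  0.352  2.155 -1.1    0.256  2.242] [ 0.61  -0.127  0.296] z [ 0.608 -0.047 -0.793] tilt 37.5 yaw_y 59.8
    tilt,err [37.5  4.5]
hi 0.3
   k9 [-0.895  0.076  1.246  1.778 -0.365  0.744  1.463] [ 0.6   -0.127  0.5  ] z [ 0
[... 787 characters left out ...]
 0.246  2.16  -1.088  0.23   2.289] [ 0.61  -0.127  0.295] z [ 0.612 -0.044 -0.79 ] tilt 37.8 yaw_y 62.6
    tilt,err [37.8  4.2]
right 1.0
   k11 [ 0.273  0.319  1.195  1.409 -0.993  1.492  2.392] [ 0.45 -0.45  0.6 ] z [ 0.648 -0.046 -0.76 ] tilt 40.5 yaw_y 60.4
   k16 [ 0.059  0.231  0.247  2.162 -1.1    0.23   2.245] [ 0.61  -0.127  0.296] z [ 0.614 -0.044 -0.788] tilt 38.0 yaw_y 59.8
    tilt,err [38.   4.1]
hi 1.0
   k9 [-0.973  0.011  1.26   1.835 -0.286  0.638  1.396] [ 0.6   -0.127  0.5  ] z [ 0.642 -0.046 -0.765] tilt 40.1 yaw_y 60.3
   k11 [ 0.059  0.232  0.247  2.162 -1.1    0.23   2.243] [ 0.61  -0.127  0.296] z [ 0.614 -0.044 -0.788] tilt 38.0 yaw_y 59.7
    tilt,err [38.   4.1]
```

Call:
step_arm(commands=[[[0,0,-1,-5.5,0],[0,0,-1,-5.5,0],[0,0,-1,-5.5,0],[0,0,-1,-5.5,0],[0,0,-1,-5.5,0],[0,0,-1,-5.5,0]]])

```text
t: 17.92
tool_pos: [0.5907, -0.0897, 0.7496]
orientation: [0.337, 0.864, 0.129, 0.352]
contact_force: [0.5, -2.0, -4.2]
grip_width: 0.0096
```

```bash
python3 s.py
```

```text
17.925 [-1.169 -0.181  1.035  1.296  0.245  1.169  0.743] [ 0.5907 -0.0897  0.7496]
toolx [-0.525  0.672 -0.522] y [0.491 0.74  0.459] z [ 0.695 -0.015 -0.719] F [ 0.5 -2.  -4.2] T [-0.11  1.02 -0.18] w 0.009582400950900584
```

Call:
step_arm(commands=[[[0,0,-0.7,-5.5,0],[0,0,-0.7,-5.5,0],[0,0,-0.7,-5.5,0],[0,0,-0.7,-5.5,0],[0,0,-0.7,-5.5,0]]])

```text
t: 18.55
tool_pos: [0.5892, -0.1266, 0.4729]
orientation: [0.34, 0.863, 0.128, 0.351]
contact_force: [1.0, 0.1, -1.9]
grip_width: 0.0098
```

```bash
python3 s.py
```

```text
18.55 [-1.241 -0.214  1.291  2.001  0.318  0.445  0.715] [ 0.5892 -0.1266  0.4729]
toolx [-0.523  0.676 -0.52 ] y [0.497 0.737 0.459] z [ 0.693 -0.018 -0.721] F [ 1.   0.1 -1.9] T [-0.01  0.84  0.  ] w 0.009750478053535395
```

```bash
cat > e6.py <<'E'
from emu import *
import numpy as np
n=np.array([-.668,.048,.742]);n/=np.linalg.norm(n); tgt=np.array([.610,-.127,.294])
q0=np.array([-1.241,-0.214,1.291,2.001,0.318,0.445,0.715])
def ang(q):
    X,M=fk(q,p,s);return np.round([np.degrees(np.arccos(-M[2,2])),np.degrees(np.arccos(np.clip(-M[:,2]@n,-1,1)))],1)
def go(q,wps,w):
    for (t,N,az0) in wps:
        for k in range(N):
            X,M=fk(q,p,s);d=np.array(t)-X;L=np.linalg.norm(d)
            if L<.002 and k>2:break
            d=d*min(1,.05/max(L,1e-9))*100
            az=np.degrees(np.arctan2(M[1,2],M[0,2]));da=np.clip(az0-az,-8,8)
            q=run(q,[tuple(np.r_[d,da])],lsq,w=w)
        show(q,f"   k{k}");
    print("    tilt,err",ang(q));return q
A=-4.1
for w in(.3,1.):
  for nm,w_ in dict(direct=[(tgt,20,A)],left=[((.55,.25,.47),12,A),(tgt,20,A)],right=[((.5,-.4,.47),12,A),(tgt,20,A)],
     far=[((.85,-.13,.5),12,A),(tgt,20,A)],farlow=[((.8,-.35,.35),12,A),(tgt,20,A)],tw=[((.6,-.13,.47),8,40),(tgt,20,A)],tw2=[((.6,-.13,.47),8,-50),(tgt,20,A)]).items():
    print(nm,w);go(q0,w_,w)
E
python3 e6.py
```

```text
direct 0.3
   k6 [-0.22   0.267  0.584  2.123 -1.044  0.341  2.33 ] [ 0.61  -0.126  0.295] z [ 0.581 -0.046 -0.812] tilt 35.7 yaw_y 67.0
    tilt,err [35.7  6.4]
left 0.3
   k8 [-1.237  0.073  0.483  1.903  0.758  0.743 -0.41 ] [0.55 0.25 0.47] z [ 0.691 -0.05  -0.721] tilt 43.8 yaw_y 55.2
   k11 [ 0.501  0.249 -0.331  2.086 -0.065  0.235  1.477] [ 0.61  -0.127  0.294] z [ 0.556 -0.04  -0.83 ] tilt 33.9 yaw_y 72.2
    tilt,err [33.9  8.2]
right 0.3
   k11 [-0.794 -0.37   1.32   2.034  0.1    0.326  2.027] [ 0.478 -0.367  0.49 ] z [ 0.758 -0.234 -0.609] tilt 52.5 yaw_y 78.3
   k19 [-1.447 -0.37   1.32   2.358  1.59   0.385  0.637] [ 0.536 -0.107  0.364] z [ 0.731 -0.074 -0.679] tilt 47.3 yaw_y 107.0
    tilt,err [47.3  5.3]
far 0.3
   k7 [-0.325  0.48   0.798  1.431 -0.868  0.679  1.731] [ 0.85 -0.13  0.5 ] z [ 0.727 -0.052 -0.684] tilt 46.8 yaw_y 63.4
   k8 [ 0.065  0.232  0.241  2.162 -1.1    0.23   2.237] [ 0.61  -0.127  0.295] z [ 0.613 -0.043 -0.789] tilt 37.9 yaw_y 59.4
    tilt,err [37.9  4.1]
farlow 0.3
   k10 [ 0.225  0.607  0.495  1.496 -1.1    0.693  2.43 ] [ 0.8  -0.35  0.
[... 1944 characters left out ...]
   1.32   2.358  1.587  0.351 -0.448] [ 0.536 -0.105  0.364] z [ 0.735 -0.055 -0.676] tilt 47.5 yaw_y 62.5
    tilt,err [47.5  5.4]
tw 1.0
   k7 [-1.165 -0.37   1.32   1.858 -0.296  0.911  2.066] [ 0.496 -0.053  0.514] z [ 0.541  0.43  -0.723] tilt 43.7 yaw_y 105.4
   k19 [-1.437 -0.37   1.32   2.32   1.366  0.375 -0.147] [ 0.533 -0.104  0.362] z [ 0.702 -0.053 -0.71 ] tilt 44.7 yaw_y 65.6
    tilt,err [44.7  2.7]
tw2 1.0
   k4 [-1.234  0.169  1.32   1.904  0.402  0.561  0.018] [ 0.6  -0.13  0.47] z [ 0.562 -0.402 -0.723] tilt 43.7 yaw_y 23.6
   k13 [ 0.059  0.232  0.247  2.162 -1.1    0.23   2.173] [ 0.61  -0.127  0.296] z [ 0.614 -0.044 -0.788] tilt 38.0 yaw_y 56.1
    tilt,err [38.   4.1]
```

Call:
step_arm(commands=[[[0,0.5,0,-4,-0.7],[0,0.5,0,-4,-0.7],[0,0.5,0,-4,-0.7],[0,0,0,0,0]]])

```text
t: 19.05
tool_pos: [0.5657, -0.1174, 0.3995]
orientation: [0.352, 0.862, 0.115, 0.347]
contact_force: [-0.6, -0.5, -2.2]
grip_width: 0.0093
```

```bash
python3 s.py
```

```text
19.05 [-1.469 -0.375  1.324  2.182  1.071  0.479 -0.063] [ 0.5657 -0.1174  0.3995]
toolx [-0.511  0.687 -0.517] y [0.527 0.725 0.443] z [ 0.679 -0.046 -0.732] F [-0.6 -0.5 -2.2] T [ 0.08  0.86 -0.06] w 0.009311890041324005
```

```bash
cat > e7.py <<'E'
from emu import *
import sys
n=np.array([-.668,.048,.742]);n/=np.linalg.norm(n); tgt=np.array([.610,-.127,.294])
q0=np.clip(np.array([-1.469,-0.375,1.324,2.182,1.071,0.479,-0.063]),LO,HI)
def ang(q):
    X,M=fk(q,p,s);return np.degrees(np.arccos(np.clip(-M[:,2]@n,-1,1)))
def go(q,t,az0,N,w):
    for k in range(N):
        X,M=fk(q,p,s);d=np.array(t)-X;L=np.linalg.norm(d)
        az=np.degrees(np.arctan2(M[1,2],M[0,2]));da=np.clip(az0-az,-10,10)
        if L<.003 and abs(da)<.5:break
        q=run(q,[tuple(np.r_[d*min(1,.055/max(L,1e-9))*100,da])],lsq,w=w)
    return q,k
from multiprocessing import Pool
def job(i):
    rng=np.random.default_rng(i);wp=(rng.uniform(.45,.95),rng.uniform(-.5,.5),rng.uniform(.4,.8));az=rng.uniform(-60,60)
    q,k1=go(q0,wp,az,16,.7);qa=q;q,k2=go(q,tgt,-4.1,22,.7)
    return (ang(q)+200*np.linalg.norm(fk(q,p,s)[0]-tgt),k1+k2,wp,az,qa,q)
if __name__=="__main__":
    with Pool() as P: out=P.map(job,range(int(sys.argv[1])))
    out.sort(key=lambda a:a[0])
    for a in out[:12]: print(round(a[0],2),a[1],np.round(a[2],2),round(a[3]),a[4].round(2),a[5].round(2))
E
nproc; time OMP_NUM_THREADS=1 timeout 550 python3 e7.py 120
```

```text
4
0.03 30 [0.76 0.4  0.71] -33 [-0.8   0.84 -0.64  0.18  1.46  1.85 -0.3 ] [ 1.03  0.36 -1.04  2.24  1.77  0.23 -0.71]
2.5 28 [0.84 0.11 0.68] -49 [-0.43  0.84 -0.69  0.18  1.44  1.84 -0.21] [ 1.    0.35 -1.01  2.19  1.38  0.23 -0.34]
3.05 30 [0.88 0.36 0.72] -29 [-0.66  0.87 -0.71  0.18  1.47  1.68 -0.2 ] [ 1.09  0.41 -1.12  2.29  2.09  0.31 -1.05]
3.09 29 [0.92 0.44 0.51] -34 [-0.72  1.09 -0.69  0.18  1.47  1.63 -0.47] [ 1.15  0.47 -1.25  2.29  1.98  0.4  -0.99]
3.57 28 [0.88 0.38 0.71] -56 [-0.71  0.95 -0.59  0.18  1.49  1.98 -0.66] [ 1.15  0.48 -1.25  2.3   2.02  0.41 -1.07]
3.91 28 [0.8  0.32 0.54] -55 [-0.69  1.02 -0.66  0.18  1.46  1.95 -0.58] [ 0.97  0.34 -0.96  2.17  1.16  0.23 -0.06]
4.21 28 [0.81 0.19 0.78] -53 [-0.59  0.8  -0.55  0.18  1.48  1.91 -0.39] [ 1.15  0.48 -1.25  2.31  2.07  0.42 -1.1 ]
4.28 23 [0.55 0.2  0.68] 23 [-1.56 -0.19  0.94  1.51  0.29  0.99  0.71] [ 0.06  0.23  0.25  2.16 -1.1   0.23  2.28]
4.35 13 [ 0.57 -0.07  0.44] 11 [-1.39 -0.37  1.32  2.07  0.38  0.42  0.93] [ 0.06  0.23  0.25  2.16 -1.1   0.23  2.29]
4.38 16 [ 0.47 -0.03  0.59] -3 [-0.67 -0.37  0.39  1.9   0.41  0.88  0.47] [ 0.06  0.23  0.25  2.16 -1.1   0.23  2.23]
4.4 31 [0.95 0.35 0.49] 58 [-1.94 -0.37  1.32  1.77 -0.06  0.65  1.86] [ 0.06  0.23  0.25  2.16 -1.1   0.23  2.68]
4.43 26 [ 0.7  -0.27  0.43] 26 [-1.1  -0.37  1.32  1.9  -0.24  0.72  2.45] [ 0.06  0.23  0.25  2.16 -1.1   0.23  2.89]
real	0m49.920s
user	2m31.320s
sys	0m0.349s
```

Call:
step_arm(commands=[[[0,1.5,4.5,3.5,-3],[0,1.9,4.9,3.1,-3],[0,1.9,4.9,3.1,-3],[0,1.9,4.9,3.1,-3],[0,1.9,4.9,3.1,-3],[0,1.9,4.9,3.1,-3],[0,1.9,4.9,3.1,-3]]])

```text
t: 19.92
tool_pos: [0.6914, 0.2094, 0.6178]
orientation: [0.499, 0.785, 0.052, 0.362]
contact_force: [1.6, -0.3, 0.9]
grip_width: 0.0096
```

```bash
python3 s.py
```

```text
19.925 [-1.267  0.475  1.142  1.207  0.047  1.124  0.124] [0.6914 0.2094 0.6178]
toolx [-0.239  0.822 -0.516] y [0.746 0.496 0.444] z [ 0.621 -0.279 -0.732] F [ 1.6 -0.3  0.9] T [ 0.32  0.57 -0.01] w 0.009558377187982924
```

Call:
step_arm(commands=[[[0,2.2,4.9,2.5,-3],[0,2.2,4.9,2.5,-3],[0,2.2,4.9,2,-3],[0,1.5,4.9,1,-3]]])

```text
t: 20.42
tool_pos: [0.6765, 0.3424, 0.6773]
orientation: [0.583, 0.737, -0.005, 0.342]
contact_force: [0.7, -2.2, 1.3]
grip_width: 0.0094
```

```bash
python3 s.py
```

```text
20.425 [-0.921  0.825  1.287  0.203 -0.382  1.948 -0.049] [0.6765 0.3424 0.6773]
toolx [-0.087  0.856 -0.51 ] y [0.862 0.321 0.392] z [ 0.499 -0.406 -0.766] F [ 0.7 -2.2  1.3] T [ 0.4   0.42 -0.07] w 0.00938410904898834
```

```bash
cat > e8.py <<'E'
from e7 import *
import sys
q0=np.clip(np.array([-0.921,0.825,1.287,0.203,-0.382,1.948,-0.049]),LO,HI)
def job(i):
    w=[.4,.7,1.][i%3]
    rng=np.random.default_rng(i//3);wp=(rng.uniform(.5,.9),rng.uniform(-.3,.6),rng.uniform(.4,.75));az=rng.uniform(-90,0)
    if i<3: q,k1,qa=q0,0,q0;wp=(0,0,0)
    else:
        q,k1=go(q0,wp,az,10,w);qa=q
    q,k2=go(q,tgt,-4.1,18,w)
    return (ang(q)+200*np.linalg.norm(fk(q,p,s)[0]-tgt),k1+k2,wp,az,qa,q)
if __name__=="__main__":
    with Pool() as P: out=P.map(job,range(3*int(sys.argv[1])))
    g=[(max(a[0] for a in out[i:i+3]),i) for i in range(0,len(out),3)]
    for i in [0]+[j for _,j in sorted(g)[:8]]:
        for a in out[i:i+3]: print(round(a[0],2),a[1],np.round(a[2],2),round(a[3]),a[4].round(2),a[5].round(2))
        print()
E
OMP_NUM_THREADS=1 timeout 560 python3 e8.py 100
```

```text
7.78 13 [0 0 0] -89 [-0.92  0.82  1.29  0.2  -0.38  1.95 -0.05] [-0.18  0.27  0.54  2.1  -0.93  0.36  2.13]
5.54 13 [0 0 0] -89 [-0.92  0.82  1.29  0.2  -0.38  1.95 -0.05] [-0.09  0.25  0.42  2.14 -1.07  0.28  2.2 ]
4.25 14 [0 0 0] -89 [-0.92  0.82  1.29  0.2  -0.38  1.95 -0.05] [ 0.06  0.23  0.25  2.16 -1.1   0.23  2.22]

4.37 18 [ 0.67 -0.11  0.72] -35 [-0.75  0.35  1.17  1.02 -0.14  1.31  0.64] [ 0.06  0.23  0.24  2.16 -1.1   0.23  2.21]
4.45 20 [ 0.67 -0.11  0.72] -35 [-0.77  0.35  1.18  1.03 -0.14  1.29  0.62] [ 0.06  0.23  0.25  2.16 -1.1   0.23  2.19]
4.48 23 [ 0.67 -0.11  0.72] -35 [-0.77  0.35  1.19  1.03 -0.14  1.29  0.62] [ 0.06  0.23  0.25  2.16 -1.1   0.23  2.19]

4.31 16 [0.83 0.02 0.65] -13 [-0.55  0.53  0.9   0.89 -0.4   1.2   0.9 ] [ 0.06  0.23  0.25  2.16 -1.1   0.23  2.22]
4.44 18 [0.83 0.02 0.65] -13 [-0.56  0.53  0.91  0.91 -0.41  1.18  0.89] [ 0.06  0.23  0.25  2.16 -1.1   0.23  2.19]
4.48 21 [0.83 0.02 0.65] -13 [-0.57  0.52  0.92  0.91 -0.41  1.17  0.89] [ 0.06  0.23  0.25  2.16 -1.1   0.23  2.18]

4.33 25 [0.88 0.16 0.74] -83 [-0.65  1.    1.08  0.18  0.23  1
[... 1368 characters left out ...]
82 0.43 0.58] -64 [-0.91  1.11  1.32  0.18 -0.21  1.87 -1.27] [ 0.06  0.23  0.24  2.16 -1.1   0.23  1.48]
4.43 24 [0.82 0.43 0.58] -64 [-0.81  1.03  0.26  0.18  0.6   1.98 -0.93] [ 0.06  0.23  0.25  2.16 -1.1   0.23  1.88]
4.54 26 [0.82 0.43 0.58] -64 [-0.82  1.03  0.62  0.18  0.23  1.98 -0.73] [ 0.06  0.23  0.25  2.16 -1.1   0.23  2.01]

4.36 18 [ 0.79 -0.28  0.74] -25 [-0.2   0.5   0.91  0.66 -0.47  1.43  0.95] [ 0.06  0.23  0.24  2.16 -1.1   0.23  2.21]
4.53 20 [ 0.79 -0.28  0.74] -25 [-0.22  0.5   0.92  0.69 -0.46  1.4   0.94] [ 0.06  0.23  0.24  2.16 -1.1   0.23  2.19]
4.54 23 [ 0.79 -0.28  0.74] -25 [-0.22  0.49  0.92  0.7  -0.45  1.39  0.93] [ 0.06  0.23  0.25  2.16 -1.1   0.23  2.18]
```

Call:
step_arm(commands=[[[0,2,-5.4,-1,6],[0,2.2,-5.4,-1,6],[0,2.2,-5.4,-1,6],[0,2.2,-5.4,-1,6],[0,2.2,-5.4,-1,6],[0,2.2,-5.4,-1,5]]])

```text
t: 21.18
tool_pos: [0.8011, 0.0404, 0.6337]
orientation: [0.354, 0.868, 0.102, 0.332]
contact_force: [0.9, -0.2, -2.5]
grip_width: 0.0094
```

```bash
python3 s.py
```

```text
21.175 [-0.678  0.434  0.957  1.114 -0.414  1.048  0.97 ] [0.8011 0.0404 0.6337]
toolx [-0.529  0.683 -0.503] y [0.548 0.728 0.413] z [ 0.648 -0.057 -0.759] F [ 0.9 -0.2 -2.5] T [0.09 0.8  0.03] w 0.009404378300686163
```

```bash
cat > e9.py <<'E'
from e7 import *
q0=np.array([-0.678,0.434,0.957,1.114,-0.414,1.048,0.97])
for w in (.4,1.):
  for nm,wps in dict(a=[(.8,-.13,.42)],b=[(.75,-.13,.42)],d=[],e=[(.7,-.3,.4)],f=[(.85,-.25,.45)]).items():
    q=q0;tot=0
    for t in wps: q,k=go(q,t,-4.1,10,w);tot+=k;show(q,nm)
    q,k=go(q,tgt,-4.1,14,w);show(q,nm);print(ang(q).round(1),tot+k)
# best error vs distance in this branch
from ik import ik
L=np.array([.770,-.1388,.117])
for D in (.18,.19,.2,.21,.22,.23,.24):
    t=L+(D+.039)*n; o=ik(t,-n,np.array([.06,.23,.25,2.16,-1.1,.23,2.2]),w=.05); X,M=fk(o.x,p,s); print(D,t.round(3),ang(o.x).round(2),(X-t).round(4),o.x.round(2))
E
python3 e9.py
```

```text
a [-0.26   0.445  0.658  1.578 -0.76   0.606  1.607] [ 0.8  -0.13  0.42] z [ 0.649 -0.047 -0.759] tilt 40.6 yaw_y 55.8
a [ 0.062  0.232  0.244  2.162 -1.1    0.23   2.141] [ 0.61  -0.127  0.295] z [ 0.613 -0.043 -0.789] tilt 37.9 yaw_y 54.4
4.1 11
b [-0.301  0.36   0.69   1.701 -0.759  0.566  1.654] [ 0.75 -0.13  0.42] z [ 0.649 -0.047 -0.759] tilt 40.6 yaw_y 55.8
b [ 0.066  0.231  0.24   2.162 -1.1    0.23   2.146] [ 0.61  -0.127  0.296] z [ 0.615 -0.043 -0.788] tilt 38.0 yaw_y 54.7
4.0 10
d [ 0.066  0.231  0.24   2.162 -1.1    0.23   2.153] [ 0.61  -0.127  0.296] z [ 0.615 -0.043 -0.788] tilt 38.0 yaw_y 55.1
4.0 9
e [ 0.088  0.403  0.633  1.693 -0.999  0.723  2.109] [ 0.7 -0.3  0.4] z [ 0.649 -0.047 -0.759] tilt 40.6 yaw_y 55.8
e [ 0.07   0.23   0.236  2.162 -1.1    0.23   2.146] [ 0.61  -0.127  0.297] z [ 0.616 -0.042 -0.787] tilt 38.1 yaw_y 54.7
4.0 13
f [-0.014  0.577  0.645  1.29  -0.844  0.828  1.701] [ 0.85 -0.25  0.45] z [ 0.649 -0.047 -0.759] tilt 40.6 yaw_y 55.8
f [ 0.068  0.23   0.238  2.162 -1.1    0.23   2.147] [ 0.61  -0.127  0.296] z [ 0.615 -0.043 -0.787] tilt 38.1 y
[... 1154 characters left out ...]
  0.28 ] 5.19 [ 0.0001 -0.0001  0.0003] [ 0.14  0.28  0.16  2.13 -1.1   0.23  2.2 ]
0.19 [ 0.617 -0.128  0.287] 4.66 [ 0.0001 -0.0001  0.0003] [ 0.13  0.25  0.17  2.15 -1.1   0.23  2.2 ]
0.2 [ 0.61  -0.127  0.294] 4.11 [ 0.     -0.      0.0003] [ 0.13  0.23  0.17  2.16 -1.1   0.23  2.2 ]
0.21 [ 0.604 -0.127  0.302] 3.54 [ 0.     -0.      0.0002] [ 0.13  0.21  0.18  2.17 -1.1   0.23  2.2 ]
0.22 [ 0.597 -0.126  0.309] 2.94 [ 0.     -0.      0.0002] [ 0.13  0.19  0.18  2.19 -1.1   0.23  2.2 ]
0.23 [ 0.59  -0.126  0.317] 2.32 [ 0.     -0.      0.0002] [ 0.12  0.16  0.19  2.2  -1.1   0.23  2.2 ]
0.24 [ 0.584 -0.125  0.324] 1.68 [ 0.     -0.      0.0001] [ 0.12  0.14  0.2   2.21 -1.1   0.23  2.2 ]
```

Call:
step_arm(commands=[[[0,-1,-3.8,-4.2,0],[0,-1,-3.8,-4.2,0],[0,-1,-3.8,-4.2,0],[0,-1,-3.8,-4.2,0],[0,-1,-3.8,-4.2,0],[0,-3,0,-2.5,0],[0,-3,0,-2.5,0],[0,0,0,0,0]]])

```text
t: 22.18
tool_pos: [0.6886, -0.1508, 0.3708]
orientation: [0.359, 0.867, 0.1, 0.33]
contact_force: [0.6, 0.1, -1.4]
grip_width: 0.0095
```

```bash
python3 s.py
```

```text
22.175 [-0.201  0.303  0.55   1.916 -0.831  0.366  1.755] [ 0.6886 -0.1508  0.3708]
toolx [-0.524  0.689 -0.5  ] y [0.557 0.722 0.41 ] z [ 0.644 -0.064 -0.762] F [ 0.6  0.1 -1.4] T [ 0.08  0.75 -0.02] w 0.009462470264855243
```

Call:
step_arm(commands=[[[0,-2,0.6,-1.8,0.5],[0,-2,0.6,-1.8,0.5],[0,-2,0.6,-1.8,0],[0,-2,0.6,-1.8,0],[0,0,0,0,0]]])

```text
t: 22.8
tool_pos: [0.6142, -0.1285, 0.3183]
orientation: [0.352, 0.875, 0.101, 0.316]
contact_force: [-0.1, -0.5, -1.4]
grip_width: 0.0097
```

```bash
cat > tt.py <<'E'
from h import *
from scipy.spatial.transform import Rotation as R
s=bot.sense();M=R.from_quat(s['orientation']).as_matrix();z=M[:,2]
n=np.array([-.668,.048,.742]);n/=np.linalg.norm(n);L=np.array([.770,-.1388,.117])
t=s['tool_pos']+.039*z;v=t-L
print("teeth",t.round(4),"along",(v@n).round(4),"lateral",(v-(v@n)*n).round(4),"ang",np.degrees(np.arccos(-z@n)).round(2))
E
python3 s.py;python3 tt.py
```

```text
22.8 [-0.127  0.239  0.423  2.139 -1.1    0.233  2.072] [ 0.6142 -0.1285  0.3183]
toolx [-0.552  0.68  -0.482] y [0.553 0.731 0.399] z [ 0.624 -0.046 -0.78 ] F [-0.1 -0.5 -1.4] T [0.09 0.78 0.08] w 0.009656172919875854
teeth [ 0.6385 -0.1303  0.2879] along 0.2151 lateral [ 0.0123 -0.0018  0.0112] ang 3.3
```

Call:
step_arm(commands=[[[0,-0.5,0.1,-0.8,0],[0,-0.5,0.1,-0.8,0],[0,0,0,0,0]]])

```text
t: 23.18
tool_pos: [0.6049, -0.1275, 0.3094]
orientation: [0.353, 0.878, 0.1, 0.308]
contact_force: [-0.6, -0.8, -0.8]
grip_width: 0.0092
```

```bash
python3 s.py;python3 tt.py; python3 - <<'E'
from h import *
grab("f")
crop("f","side",180,110,280,185,8,"f1.png")
crop("f","top",240,90,340,165,8,"f2.png")
E
```

```text
23.175 [-0.115  0.24   0.411  2.155 -1.1    0.233  2.078] [ 0.6049 -0.1275  0.3094]
toolx [-0.561  0.681 -0.471] y [0.558 0.731 0.392] z [ 0.611 -0.042 -0.79 ] F [-0.6 -0.8 -0.8] T [ 0.05  0.74 -0.03] w 0.009201823713777459
teeth [ 0.6288 -0.1291  0.2786] along 0.2148 lateral [ 0.0023 -0.0006  0.0021] ang 4.28
```

View pics/f1.png

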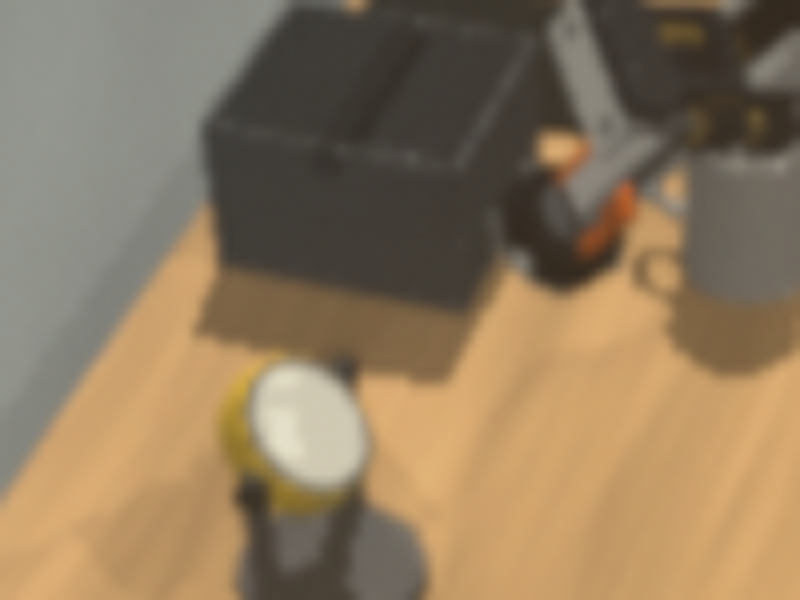

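View pics/f_top.png

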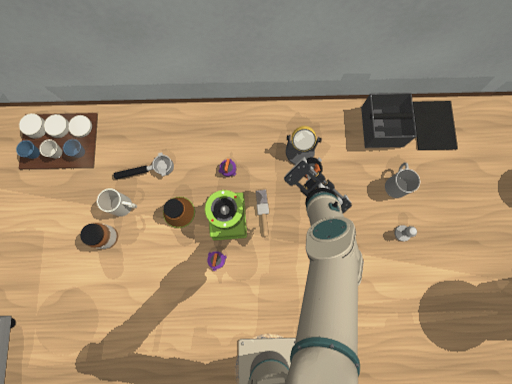

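View pics/f_side.png

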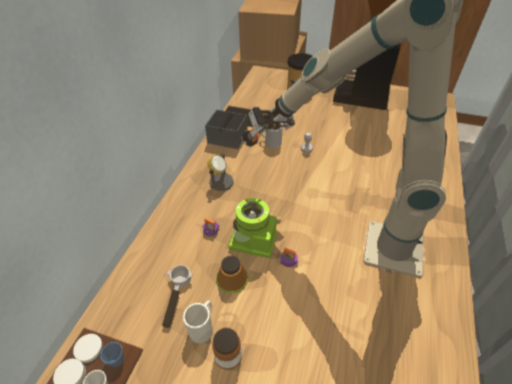

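```bash
cat > ov.py <<'E'
from h import *
from scipy.spatial.transform import Rotation as R
s=bot.sense();M=R.from_quat(s['orientation']).as_matrix();z=M[:,2]
H=s['tool_pos']-.0195*z
for n,(u0,v0,u1,v1) in dict(side=(225,115,285,160),top=(280,140,340,185)).items():
    im,_=load("f",n);S=12
    c=cv2.resize(np.ascontiguousarray(im[v0:v1,u0:u1,::-1]),None,fx=S,fy=S,interpolation=cv2.INTER_CUBIC)
    raw=c.copy()
    def px(P): a=proj(n,P);return (int((a[0]-u0+.5)*S-.5),int((a[1]-v0+.5)*S-.5))
    for off,col in((.058,(255,255,0)),(.030,(0,255,0))):
        pts=[px(H+off*z+.031*(np.cos(t)*M[:,0]+np.sin(t)*M[:,1])) for t in np.linspace(0,6.283,40)]
        cv2.polylines(c,[np.array(pts)],True,col,1)
    for dz in(-.008,.008):
        cv2.line(c,px(H+.022*M[:,0]+dz*z),px(H-.022*M[:,0]+dz*z),(255,0,255),1)
    cv2.imwrite(f"pics/ov_{n}.png",c)
E
python3 ov.py
```

```text
(no output)
```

View pics/ov_side.png

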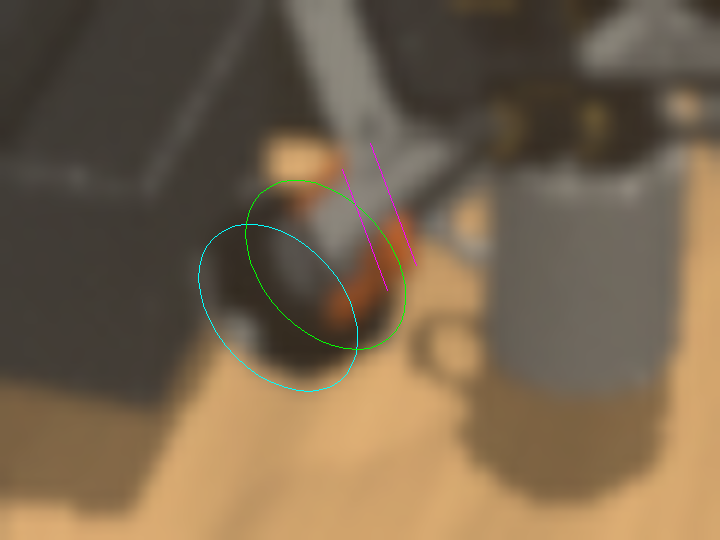

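View pics/ov_top.png

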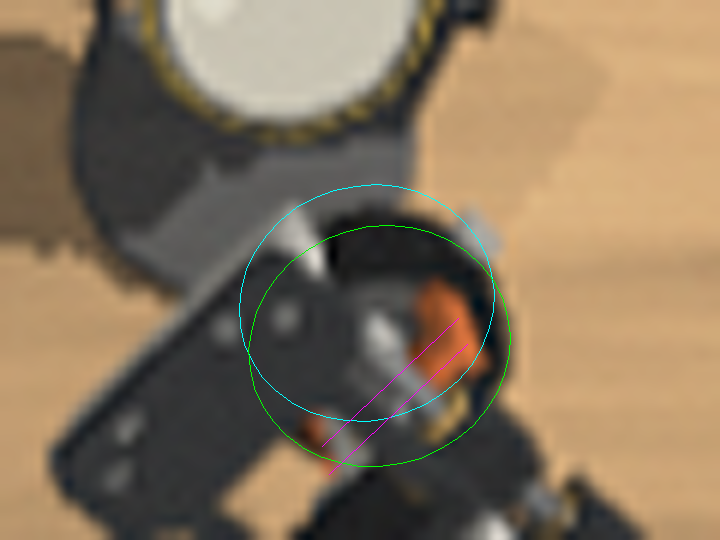

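```bash
cat > ov2.py <<'E'
import sys
from h import *
from scipy.spatial.transform import Rotation as R
tag=sys.argv[1]
s=bot.sense();M0=R.from_quat(s['orientation']).as_matrix()
boxes=dict(side=(225,115,285,160),top=(285,145,335,182))
H=s['tool_pos']-.0195*M0[:,2]+float(sys.argv[3])*M0[:,0]
for n,(u0,v0,u1,v1) in boxes.items():
    im,_=load(tag,n);S=6
    tiles=[]
    for th in map(float,sys.argv[2].split(',')):
        M=M0@R.from_euler('y',th,degrees=True).as_matrix();z=M[:,2]
        c=cv2.resize(np.ascontiguousarray(im[v0:v1,u0:u1,::-1]),None,fx=S,fy=S,interpolation=cv2.INTER_CUBIC)
        def px(P): a=proj(n,P);return (int((a[0]-u0+.5)*S-.5),int((a[1]-v0+.5)*S-.5))
        for off,col in((.058,(255,255,0)),(.030,(0,255,0))):
            cv2.polylines(c,[np.array([px(H+off*z+.031*(np.cos(t)*M[:,0]+np.sin(t)*M[:,1])) for t in np.linspace(0,6.283,40)])],True,col,1)
        for e in(-.022,.022):
            cv2.line(c,px(H+e*M[:,0]-.008*z),px(H+e*M[:,0]+.03*z),(255,0,255),1)
        cv2.line(c,px(H-.022*M[:,0]-.008*z),px(H+.022*M[:,0]-.008*z),(255,0,255),1)
        cv2.putText(c,f"{th:.0f}",(5,20),0,.6,(255,255,255),2);tiles.append(c)
    k=len(tiles)//2
    cv2.imwrite(f"pics/ov2_{n}.png",np.vstack([np.hstack(tiles[:k]),np.hstack(tiles[k:2*k])]))
E
python3 ov2.py f=  2>/dev/null; python3 ov2.py f -30,-15,15,30 0
```

```text
(no output)
```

View pics/ov2_side.png

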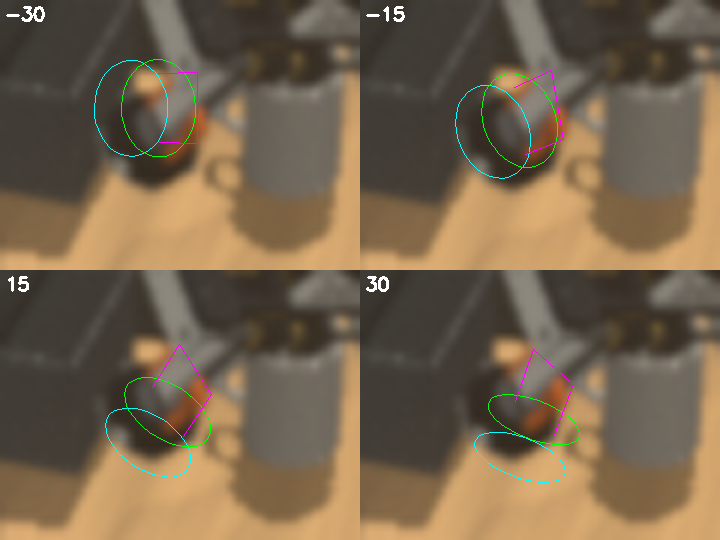

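View pics/ov2_top.png

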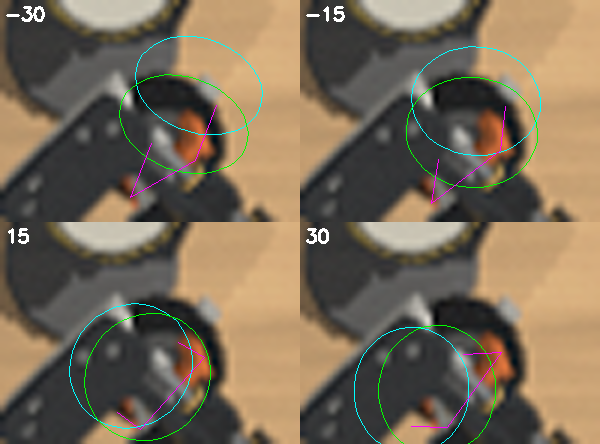

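```bash
cat > pc.py <<'E'
import sys
from h import *
from scipy.spatial.transform import Rotation as R
np.set_printoptions(precision=1,suppress=True,linewidth=150)
tag=sys.argv[1]
s=bot.sense();M=R.from_quat(s['orientation']).as_matrix();H=s['tool_pos']-.019*M[:,2]
for n in("side","top"):
    im,d=load(tag,n);P=[];C=[]
    u,v,_=proj(n,H+.04*M[:,2])
    for y in range(int(v)-25,int(v)+25):
        for x in range(int(u)-25,int(u)+25):
            if d[y,x]>0:
                w=(unproj(n,x,y,d[y,x])-H)@M*1000
                if np.linalg.norm(w-[0,0,35])<60: P.append(w);C.append(im[y,x].astype(int))
    P=np.array(P);C=np.array(C)
    o=(C[:,0]>C[:,2]*2)&(C[:,0]>100)&(C[:,0]>C[:,1]*1.5)
    print(n,len(P),"orange (tool frame mm)");print(P[o][np.argsort(P[o][:,0])])
    b=(C.max(1)<75)
    np.savez(f"pics/pc_{n}.npz",P=P,C=C)
    Q=P[b&(P[:,2]>18)]
    print("dark",len(Q),"min",Q.min(0),"max",Q.max(0),"mean",Q.mean(0))
E
python3 pc.py f
```

```text
Traceback (most recent call last):
  File "pc.py", line 13, in <module>
    w=(unproj(n,x,y,d[y,x])-H)@M*1000
       ~~~~~~^^^^^^^^^^^^^^
  File "h.py", line 10, in unproj
    p=bot.camera_params(n); T=np.linalg.inv(p["extrinsics"])
ValueError: time passes only in moves, steps and waits
```

```bash
sed -i 's/^def grab/CP={n:bot.camera_params(n) for n in("side","top")}\ndef grab/; s/p=bot.camera_params(n)/p=CP[n]/' h.py; python3 pc.py f; python3 s.py
```

```text
side 250 orange (tool frame mm)
[[-18.7   8.3  19.3]
 [  6.7   0.   -9.3]
 [ 10.6   5.6  -1.1]
 [ 11.4   2.6 -10. ]
 [ 11.6   6.9   4.6]
 [ 12.2   2.7   3.7]
 [ 12.9   3.5   9.9]
 [ 13.   10.4 -12.9]
 [ 13.5   3.9  16.6]
 [ 13.8   6.2  -6.8]
 [ 14.2  -3.1  -7.4]
 [ 14.9   5.1  29.6]
 [ 14.9   2.5  -1.1]
 [ 15.3   3.7  -9.3]
 [ 15.9   7.5  19.9]
 [ 16.    2.6  19.8]
 [ 16.3   2.4  27.1]
 [ 16.9   1.   -4.6]
 [ 17.6   5.9   9.3]
 [ 17.6   6.6   1.6]
 [ 18.3   1.5  15.8]
 [ 18.4  -4.3  23.6]
 [ 18.6   1.3  23.1]
 [ 18.8  -2.8  15.1]
 [ 18.9   3.8  -0.5]
 [ 19.   -1.   -0.7]
 [ 19.6   0.6  -9.2]
 [ 20.4   5.9   4.3]
 [ 21.1   2.    3.2]
 [ 22.1   6.9  24.3]]
dark 90 min [-28.  -14.3  25.9] max [30.5 33.9 50.9] mean [ 5.1 21.3 34.7]
top 192 orange (tool frame mm)
[[-21.8   2.1  -9.7]
 [-21.5  -0.6   2.8]
 [-21.4  -2.5  -8.5]
 [-20.9  -6.   28.3]
 [-20.8  -0.2  18.4]
 [-20.8   1.7   7.7]
 [-20.7  -6.    5.9]
 [-20.6  -4.5  18.5]
 [-20.4  -3.2  32.1]
 [-20.1   2.4   0.3]
 [-19.8   0.1 -10. ]
 [-19.8  -3.7 -10.9]
 [-19.7   3.5  -8.2]
 [-19.1   0.3  28.5]
 [-19.  -11.7  26.1]
 [-18.7   1.4  19.6]
 [-18.    2.1  12.1]
 [-17.7   1.5  -8.7]
 [-17.7  -2.3  -9.5]
 [-17.5   2.9  27.1]
 [-17.1   2.2   6.2]
 [-16.4   2.7  -0.9]
 [-16.2   0.5 -11.4]
 [-15.5   0.9  26.5]
 [-15.    1.8  -4.2]
 [-14.8   1.5  18.9]
 [-13.8   1.3  -8.4]
 [-13.7  -2.6  -9. ]
 [-12.8   3.3  -2.8]
 [-12.1  -0.  -10.5]
 [-11.    1.7  -4.1]
 [ -9.2  -5.6  26.2]
 [ -5.1  -5.8  26.3]
 [ 19.9   2.   -7.7]
 [ 20.7   1.9  15.1]
 [ 21.4   2.1   8.7]
 [ 21.5   0.7 -10.1]]
dark 95 min [-29.5 -26.8  23.8] max [27.9 26.1 55.3] mean [-17.7   8.4  31.5]
23.275 [-0.115  0.24   0.411  2.155 -1.1    0.233  2.078] [ 0.6052 -0.1276  0.3097]
toolx [-0.561  0.681 -0.471] y [0.558 0.731 0.392] z [ 0.612 -0.043 -0.79 ] F [ 0.3  0.6 -1.7] T [-0.01  0.79  0.  ] w 0.00968216295212145
```

```bash
python3 - <<'E'
from h import *
for n,(u0,v0,u1,v1) in dict(top=(285,120,325,158),side=(205,150,232,178)).items():
    for t in "af":
        im,_=load(t,n);c=im[v0:v1,u0:u1].astype(int);m=(c.min(2)>170)&(c.max(2)-c.min(2)<50)
        y,x=np.nonzero(m);print(n,t,len(x),x.mean()+u0,y.mean()+v0)
    a,f=load("a",n)[0].astype(int),load("f",n)[0].astype(int)
for n,b in dict(hopper_top=(160,195,197,228),brush=(253,185,275,238),p1=(215,155,240,180),p2=(203,250,230,272),jug=(380,160,425,200),tamper=(390,222,420,244)).items():
    a,f=load("a","top")[0].astype(int),load("f","top")[0].astype(int)
    d=abs(a-f)[b[1]:b[3],b[0]:b[2]].max(2);print(n,d.max(),(d>60).sum())
E
python3 tt.py
```

```text
top a 299 303.59197324414714 139.47826086956522
top f 290 303.6965517241379 139.35862068965517
side a 140 218.07142857142858 162.57857142857142
side f 121 217.96694214876032 162.46280991735537
hopper_top 10 0
brush 70 2
p1 10 0
p2 78 91
jug 24 0
tamper 24 0
teeth [ 0.629  -0.1293  0.2789] along 0.2148 lateral [ 0.0026 -0.0008  0.0024] ang 4.25
```

Call:
step_arm(commands=[[[0,0,0,0,0],[0,0,0,0,0],[0,0,0,0,0]]])

```text
t: 23.65
tool_pos: [0.6049, -0.1274, 0.3096]
orientation: [0.353, 0.878, 0.1, 0.308]
contact_force: [0.5, 0.0, -2.2]
grip_width: 0.0094
```

```bash
python3 s.py; python3 tt.py; python3 -c "
from plant import bot
print(abs(bot.sense()['qd']).max()); print(bot.hand_in())"
```

```text
23.65 [-0.115  0.24   0.411  2.155 -1.099  0.233  2.078] [ 0.6049 -0.1274  0.3096]
toolx [-0.561  0.68  -0.471] y [0.558 0.732 0.392] z [ 0.611 -0.042 -0.79 ] F [ 0.5  0.  -2.2] T [0.03 0.76 0.06] w 0.009401169688092674
teeth [ 0.6288 -0.1291  0.2788] along 0.2149 lateral [ 0.0024 -0.0006  0.0022] ang 4.27
0.003330648173044909
the job is handed in; nothing more can be done
None
```

The burr is out of the grinder and held steady in front of the lamp, with its teeth about 21.5 cm from the lens. I handed the job in at 23.65 s. I gripped the orange handle, turned it 47° anticlockwise to the white dots, and drew it straight up. The moves could not tilt the tool directly, so I tipped it by pushing the arm against its reach limits, then brought it to the lamp.

**Last checks**
- **Position:** the teeth are about 3 mm off the middle of the beam.
- **Facing:** the toothed side is about 4.3° off square to the lens, because the arm's joints were at their limits in that pose. My measurement of the beam direction adds about 1° of uncertainty.
- **Grip:** the grip is set to 50 N at 9.4 mm opening, with almost no arm motion. Depth points show the burr has not turned in the fingers. An image overlay I tried first did not line up with it, so I relied on the depth points.
- **Lamp:** the lens is within 0.15 pixel of where it started in both views.
- **Other things:** I compared the hopper, brush, jug, tamper and both purple look-alikes in the top view. Only the look-alike nearest the robot showed a large change, which I put down to the arm's shadow. I did not check the mug, bean jar or portafilter this way.

**Joint limits:** while tipping the burr, joint 2 read up to 0.005 rad beyond its stated range, joint 3 up to 0.004, and joints 6 and 7 up to 0.002. I don't know whether that counts as passing the range.

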